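Sort the cleaning things into their trays

ROBOT

A 6-joint arm with a two-finger parallel gripper is mounted at the origin on a cart in front of the work surface, level with it; the furniture and walls round the work are solid. World frame = base frame: x ahead of the robot, y to its left, z up, the work surface at z = 0. Lengths are in m, angles in rad, forces in N, time in s.
With the tool pointing down it reaches from about 0.425 to 0.95 m from the base axis. Payload 3.5 kg.
Tool frame: the origin (TCP) lies between the finger pads; the fingertips stand 25 mm ahead of it and the grasp point (between the pads) lies 6 mm ahead of it (ctrl.finger_overhang is the distance from the TCP to the fingertips, in m); x points along the fingers, y is the direction in which the jaws open and shut, and the axes are right-handed (so a half turn about x gives the same grasp; the last joint's range is limited). The gripper opens to 85 mm and grips with 20 to 120 N. Pads are 22 mm wide; open, the fingers measure 114 mm over their backs; the gripper's body (76 mm by 85 mm) begins 54 mm behind the grasp point. The pads swing forward as they close: fully open they stand 13 mm farther back than shut.
Start: joints at [-1.37, 0.286, 1.577, -0, 1.279, -0.15], TCP at [0.232, -0.634, 0.232] pointing down, gripper open.
Joint ranges: [-2.77, 2.77], [-0.9, 2.22], [0.21, 2.48], [-1.53, 4.67], [0.24, 2.81], [-2.84, 2.84]. Speed limits (rad/s): [2.79, 2.79, 3.14, 3.14, 3.14, 3.14].

INTERFACE

Orientations are given as a unit quaternion [x, y, z, w].
In Python, from plant import ctrl gives the robot as it stands.
- The arm moves only by the tool play_rows, never from a script. Its argument "targets" is a list of rows, each an object with "delta_pos": the shift along the world's x, y, z normalised to -1 to 1, where 1 is 1000 mm, a list of three; "delta_rot": the turn, a rotation vector about the world's x, y, z normalised to -1 to 1, where 1 is pi rad, a list of three; "claw": the finger opening in mm, from 0 to 85.4. In form: [{"delta_pos": [tx, ty, tz], "delta_rot": [wx, wy, wz], "claw": claw}, ...]. A call has 1 to 20 rows; each row is the pose to reach, as a shift and turn from the pose measured when the call began, turning the shorter way round; what a row does not reach only later rows make up. A row lasts 1/12 s, in which the tool goes at most 41.7 mm and 7.16 degrees, less where a joint would pass 70% of its speed; a pose out of reach is approached as far as the arm can. A call with a number of a shift or a turn outside -1 to 1 is refused whole. A call with a gripper value outside its range is refused whole. The fingers move at their own pace and stop on an object; "newtons" is the grip in N (left out, the last holds). Time passes only in rows, so rows that repeat a pose let the fingers close. It gives the time, the measured TCP pose, the force and the opening at its end, in the units of the state.
- ctrl.get_state(): the state, without advancing time (a new reading comes with each control period).
- ctrl.read_camera(name): name is "scene" or "top" or "wrist"; returns the picture (384x512x3 uint8, blue, green, red); there is no depth.
- ctrl.calibration(name): a dict with "fx", "fy", "cx", "cy" (pixels), "camera_from_world" (4x4, takes a point from world to camera coordinates). Camera axes: x right, y down, z forward; pixel columns grow to the right and rows downward; lengths in m; the calibration is good to about 2 mm. A picture is of the moment at which its call begins: read the wrist's pose just before it. calibration takes no time and is no camera call; for the wrist camera it gives the pose at the moment of the call.
- ctrl.sign_off(): hands the job in, once; it reports no verdict.
The state is a dict: "time": time; "qpos": joint angles; "dq": joint speeds; "joint_efforts": joint torques, N m; "eef_pos": TCP position; "tcp_rot": TCP orientation; "contact_force": force on the tool from outside, world axes, zero at the start; "wrist_torque": the same for the moment, N m; "opening": opening from 0.0 (shut) to 1.0 (fully open).
Only numpy, scipy, OpenCV 4.12 (cv2) and the standard library are available. Lean on these libraries where they do the work, as an engineer would, in place of code of your own. Each camera call takes 0.05 s, during which the arm holds its last target. There are 200 camera calls.

TASK

Sort the things at the front of the table into their trays: stand the red spray can on the red bay and the white blue-capped bottle on the blue bay of the white tray, lay the scrub brush, bristles down, in the yellow tray and the marker pen flat in the grey tray. Everything must end up fully inside its tray, on the tray's floor, and the dosing cup, the tape roll and the dish soap must stay as they are.

Things in the scene. Friction and masses are not known exactly. Their poses are not given: they have to be found in the camera images.
- spray_can: Red aerosol can with a grey top and a white nozzle, standing. 59 mm diameter up to 184 mm or so (rounded shoulder at the top), nozzle (16 mm diameter) to 198 mm, 0.18 to 0.36 kg. Origin: centre of its underside; z up along the can. Keep the gripper's body above the nozzle.
- bottle: White round bottle with a blue screw cap, standing. Body 56 mm diameter with a shoulder ending at 162 mm; the cap is a firm cylinder 34 mm in diameter from 154 to 190 mm above the base, fixed, and strong enough to lift by. 0.28 to 0.56 kg. Origin: centre of its underside; z up.
- brush: Scrub brush with a light brown wooden back above short bristles, lying bristles down: 61 mm (x) by 154 mm (y, its long axis) by 46 mm high, solid to grasp at any height, about 70 g. Origin: centre of its underside.
- pen: Black and white marker pen lying flat, 17 mm (x) by 135 mm (y, its long axis) by 16 mm high, 20 g. Origin: centre of its underside as it first lies (8 mm below the pen's axis, and turning with the pen if it rolls).
- bottle_tray: White tray, fixed to the table, 94 mm (x) by 190 mm (y, its long axis) outside, rim 30 mm above the table, walls 4 mm, floor 5 mm above the table. A cross wall in the middle parts it into two bays, each about 86 by 89 mm inside. Bay with the red floor: centre at y = +47 mm in the tray's frame; bay with the blue floor: centre at y = -47 mm. Origin: centre of the tray's underside, on the table.
- brush_tray: Yellow shallow tray, fixed, 96 mm (x) by 190 mm (y, long axis) outside, rim 14 mm above the table, walls 4 mm (88 by 182 mm inside), floor 5 mm above the table. Origin: centre of its underside.
- marker_tray: Grey shallow tray, fixed, 74 mm (x) by 170 mm (y, long axis) outside, rim 12 mm above the table, walls 4 mm (66 by 162 mm inside), floor 5 mm above the table. Origin: centre of its underside.
- cup: Bystander: light grey dosing cup, open, standing, 65 mm diameter, 68 mm high, loose, behind the trays. Origin: centre of its underside.
- tape: Bystander: beige roll of tape lying flat, 98 mm diameter, 25 mm high, loose, behind the trays at the right. Origin: centre of its underside.
- soap: Bystander: clear dish soap bottle with green liquid and a green and yellow label, standing, 52 by 86 mm, 219 mm high, loose, behind the trays. Origin: centre of its underside.

How it is judged:
By the outcome, as a careful person would: the job done as asked, in the order asked, and still so for the second after the job is handed in, with the robot touching nothing.
It also fails if it takes over 120 s, if anything falls off the work surface, if the arm or the gripper's body presses on something with over 40 N, if the wrist force passes 120 N, or if a joint passes its speed limit or range.

## Working session

There is one attempt and no reset: what is moved stays moved. The work goes in short steps, Python scripts to look and compute and a tool call to move; the robot and the scene stay as the last step left them, time stands still between calls to the robot, and variables do not carry over. Pictures are saved under pics/ and viewed, about 12 in all and at most 16, crops included, and the job is handed in when it is done.

Besides the shell and the picture viewer there is one more tool, called after "Emit:" by a JSON object that holds its "fn" and its "kwargs", one argument or row to a line. play_rows: Moves the arm, as the interface text tells. Its arguments: {"type":"object","properties":{"targets":{"type":"array"},"newtons":{"type":"number"}},"required":["targets"]}

```bash
mkdir -p pics; ls; python3 - <<'E'
from plant import ctrl
import cv2
s=ctrl.get_state();print(s)
for n in("scene","top"):
    cv2.imwrite(f"pics/{n}0.png",ctrl.read_camera(n))
    c=ctrl.calibration(n);print(n,c)
E
```

```text
pics
{'time': 0.0, 'qpos': array([-1.37002271e+00,  2.87183013e-01,  1.57820500e+00,  6.09315442e-06,
        1.27862896e+00, -1.49980021e-01]), 'dq': array([-1.45308909e-04,  6.46395216e-04,  4.13664099e-05, -1.14880144e-04,
       -1.71096315e-03, -9.31932324e-04]), 'joint_efforts': array([ 2.54361294e-04, -4.05980980e+01, -2.92624658e+01, -1.35011492e-04,
        5.89473973e-03, -1.56809701e-06]), 'eef_pos': array([ 0.23183944, -0.63321736,  0.23022047]), 'tcp_rot': array([-0.69624027, -0.12423161,  0.69627967, -0.12251781]), 'contact_force': array([-0.51424884, -0.75143756, -0.38084785]), 'wrist_torque': array([-0.01672262, -0.00609829, -0.03901978]), 'opening': 1.0022159353757973}
scene {'fx': 487.83839347570853, 'fy': 487.83839347570853, 'cx': 249.2602709973157, 'cy': 191.41729569345526, 'camera_from_world': array([[-7.21021748e-01, -6.92912430e-01,  6.25982190e-05,
         4.42045753e-01],
       [-5.21342730e-01,  5.42432481e-01, -6.58763054e-01,
         3.20350938e-01],
       [ 4.56431153e-01, -4.75015124e-01, -7.52350473e-01,
         1.28456113e+00],
       [ 0.00000000e+00,  0.00000000e+00,  0.00000000e+00,
         1.00000000e+00]])}
top {'fx': 426.9029212452894, 'fy': 426.9029212452894, 'cx': 250.39412425351452, 'cy': 199.3326212878089, 'camera_from_world': array([[ 0.02220144, -0.99971962,  0.00823296, -0.02967767],
       [-0.99453331, -0.02292521, -0.10187212,  0.57531307],
       [ 0.1020323 , -0.00592624, -0.99476343,  1.18860725],
       [ 0.        ,  0.        ,  0.        ,  1.        ]])}
```

View pics/top0.png

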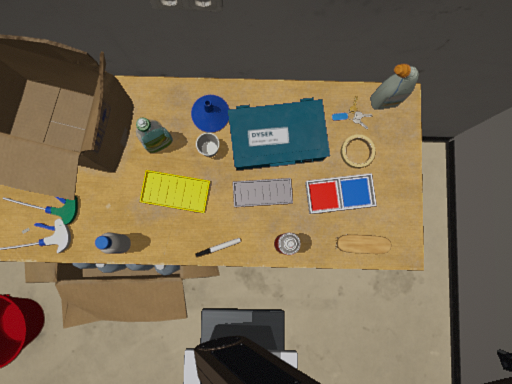

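View pics/scene0.png

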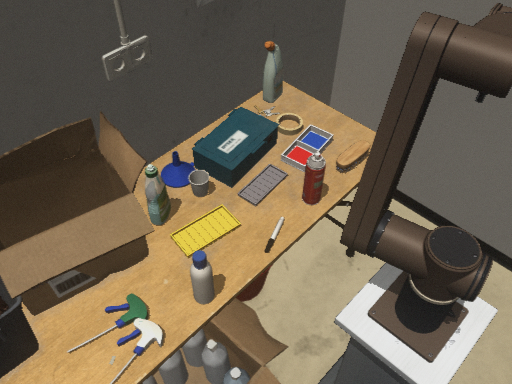

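The top view shows, as (col, row): can (288,244), bottle (105,243), brush (364,244), pen (218,247), yellow tray (176,192), grey tray (263,193), red bay (323,195), blue bay (356,192). Next I'll segment these and measure them.

```bash
cat > h.py <<'E'
import numpy as np,cv2
from plant import ctrl
def back(c,uv,z):
    T=c["camera_from_world"];R,t=T[:3,:3],T[:3,3]
    uv=np.atleast_2d(np.asarray(uv,float))
    d=np.c_[(uv[:,0]-c["cx"])/c["fx"],(uv[:,1]-c["cy"])/c["fy"],np.ones(len(uv))]@R
    o=-R.T@t
    return o+d*((z-o[2])/d[:,2])[:,None]
def proj(c,p):
    T=c["camera_from_world"];q=np.atleast_2d(p)@T[:3,:3].T+T[:3,3]
    return np.c_[c["fx"]*q[:,0]/q[:,2]+c["cx"],c["fy"]*q[:,1]/q[:,2]+c["cy"]]
def rect(c,mask,z,off=(0,0)):
    """largest blob -> world centre, sizes (long, short), angle of long axis from world +y (rad, ccw)"""
    cs,_=cv2.findContours(mask.astype(np.uint8),cv2.RETR_EXTERNAL,cv2.CHAIN_APPROX_NONE)
    k=max(cs,key=cv2.contourArea)[:,0]+np.array(off)
    w=back(c,k,z)[:,:2]
    (cx,cy),(a,b),_=r=cv2.minAreaRect((w*1000).astype(np.float32))
    B=cv2.boxPoints(r);e=[B[1]-B[0],B[2]-B[1]];l=max(e,key=np.linalg.norm)
    an=np.arctan2(-l[0],l[1]);an=(an+np.pi/2)%np.pi-np.pi/2
    return np.round([cx,cy,max(a,b),min(a,b),np.degrees(an)],1)
E
python3 - <<'E'
from h import *
im=cv2.imread("pics/top0.png");c=ctrl.calibration("top")
hsv=cv2.cvtColor(im,cv2.COLOR_BGR2HSV).astype(int);H,S,V=[hsv[...,i] for i in range(3)]
def win(m,x0,x1,y0,y1):
    o=np.zeros_like(m);o[y0:y1,x0:x1]=m[y0:y1,x0:x1];return o
M={}
M['yellow']=(win((H>25)&(H<35)&(S>180),135,215,165,220),.012)
M['red']=(win(((H<5)|(H>175))&(S>180),300,345,175,215),.005)
M['blue']=(win((H>100)&(H<125)&(S>150),335,380,170,215),.005)
M['grey']=(win((S<60),225,300,172,212),.011)
M['white']=(win((S<60)|(((H<5)|(H>175))&(S>180))|((H>100)&(H<125)&(S>150)),300,382,168,218),.03)
M['pen']=(win((S<70),190,246,232,262),.010)
M['cap']=(win((H>100)&(H<125)&(S>150),90,120,230,255),.19)
for k,(m,z) in M.items():
    print(k,rect(c,m,z))
v=im.copy()
for k,(m,z) in M.items():
    cs,_=cv2.findContours(m.astype(np.uint8),0,cv2.CHAIN_APPROX_NONE)
    cv2.drawContours(v,cs,-1,(255,0,255),1)
a=cv2.resize(im[222:268,80:400],None,fx=2.5,fy=2.5,interpolation=2)
b=cv2.resize(v[165:268,80:400],None,fx=2.5,fy=2.5,interpolation=0)
cv2.imwrite("pics/v1.png",np.vstack([a,b]))
E
```

```text
yellow [597.4 203.8 188.9  95.8  -8.5]
red [ 593.8 -229.    74.7   73.4    8. ]
blue [ 607.3 -321.9   74.8   74.5    7.8]
grey [599.9 -50.7 169.7  74.8   4.8]
white [ 600.2 -273.3  195.    96.5    7.9]
pen [438.6  73.3 132.7  14.7  20.6]
cap [446.4 342.1  34.1  29.4   3.2]
```

View pics/v1.png

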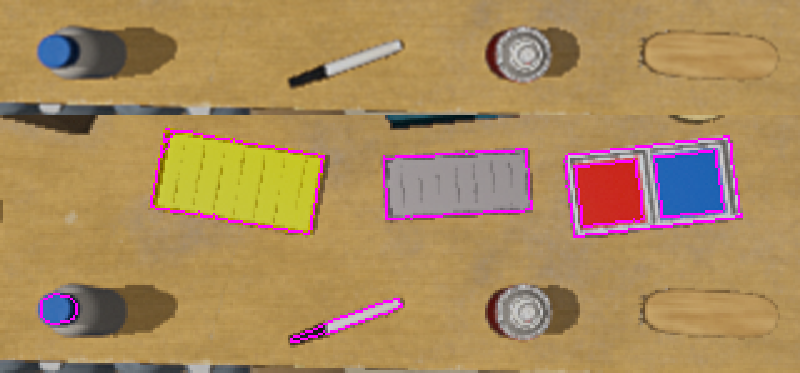

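The outlines fit their objects, and the tray sizes match the given ones. Can top is at zoomed (524,53), cap at (57,51), and the brush spans columns 641–778 and rows 31–80. Next I'll check these picks against the scene camera.

```bash
python3 - <<'E'
from h import *
from scipy.spatial.transform import Rotation as R
c=ctrl.calibration("top");sc=ctrl.calibration("scene");s=ctrl.get_state()
print("overhang",ctrl.finger_overhang,R.from_quat(s["tcp_rot"]).as_matrix().round(3))
z=lambda u,v:(u/2.5+80-.2,v/2.5+222-.2)
can=back(c,z(525,53),.198)[0];cap=back(c,z(57.5,51),.19)[0]
print("can",can,"cap",cap,"brush",back(c,[z(709.5,55.5),z(641,55),z(778,56),z(709,31),z(709,80)],.04)[:,:2].round(4))
im=cv2.imread("pics/scene0.png")
def cyl(x,y,r,z):
    a=np.linspace(0,2*np.pi,60);return np.c_[x+r*np.cos(a),y+r*np.sin(a),a*0+z]
big=cv2.resize(im,None,fx=3,fy=3,interpolation=2)
def dr(b,p,col): cv2.polylines(b,[((proj(sc,p)+.5)*3).astype(np.int32)],False,col,1)
for p,cs in((can,[(.0295,0),(.0295,.17),(.008,.198)]),(cap,[(.028,0),(.017,.154),(.017,.19)])):
    for r,h in cs: dr(big,cyl(p[0],p[1],r,h),(0,255,0))
def dbox(x,y,lx,ly,zz,deg):
    A=np.array([[-1,-1],[1,-1],[1,1],[-1,1],[-1,-1]])*[lx/2,ly/2];t=np.radians(deg)
    A=A@np.array([[np.cos(t),np.sin(t)],[-np.sin(t),np.cos(t)]])+[x,y]
    dr(big,np.c_[A,A[:,0]*0+zz],(255,0,255))
dbox(.5995,-.273,.094,.19,.03,8);dbox(.5974,.2038,.096,.19,.014,-8.5);dbox(.5999,-.0507,.074,.17,.012,4.8)
dbox(.4386,.0733,.017,.135,.008,20.6)
b=back(c,z(709.5,55.5),.04)[0];dbox(b[0],b[1],.061,.154,.046,0)
cv2.imwrite("pics/v2.png",np.hstack([big[360:960,480:880],big[360:960,750:1150]]))
E
```

```text
overhang 0.025 [[-0.     0.344 -0.939]
 [ 0.002 -0.939 -0.344]
 [-1.    -0.002 -0.   ]]
can [ 0.45399349 -0.11387338  0.198     ] cap [0.44580401 0.34249925 0.19      ] brush [[ 0.4562 -0.3368]
 [ 0.455  -0.2599]
 [ 0.4573 -0.4139]
 [ 0.4836 -0.3364]
 [ 0.4289 -0.3361]]
```

View pics/v2.png

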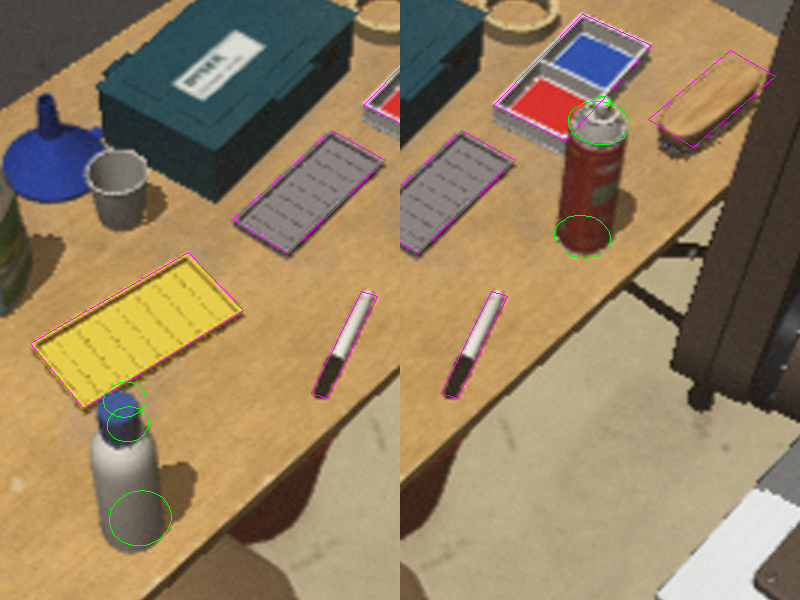

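Trays and pen line up in both cameras. The can and bottle are off by a few mm in the scene view, so I'll hover over each and measure with the wrist camera.

Emit:
{"fn": "play_rows", "kwargs": {
  "targets": [
    {"delta_pos": [0, 0, 0.06], "delta_rot": [0, 0, 0], "claw": 85},
    {"delta_pos": [0.221, 0.518, 0.13], "delta_rot": [0, 0, 0.433], "claw": 85},
    {"delta_pos": [0.221, 0.518, 0.13], "delta_rot": [0, 0, 0.433], "claw": 85},
    {"delta_pos": [0.221, 0.518, 0.13], "delta_rot": [0, 0, 0.433], "claw": 85},
    {"delta_pos": [0.221, 0.518, 0.13], "delta_rot": [0, 0, 0.433], "claw": 85},
    {"delta_pos": [0.221, 0.518, 0.13], "delta_rot": [0, 0, 0.433], "claw": 85},
    {"delta_pos": [0.221, 0.518, 0.13], "delta_rot": [0, 0, 0.433], "claw": 85},
    {"delta_pos": [0.221, 0.518, 0.13], "delta_rot": [0, 0, 0.433], "claw": 85},
    {"delta_pos": [0.221, 0.518, 0.13], "delta_rot": [0, 0, 0.433], "claw": 85},
    {"delta_pos": [0.221, 0.518, 0.13], "delta_rot": [0, 0, 0.433], "claw": 85},
    {"delta_pos": [0.221, 0.518, 0.13], "delta_rot": [0, 0, 0.433], "claw": 85},
    {"delta_pos": [0.221, 0.518, 0.13], "delta_rot": [0, 0, 0.433], "claw": 85},
    {"delta_pos": [0.221, 0.518, 0.13], "delta_rot": [0, 0, 0.433], "claw": 85},
    {"delta_pos": [0.221, 0.518, 0.13], "delta_rot": [0, 0, 0.433], "claw": 85},
    {"delta_pos": [0.221, 0.518, 0.13], "delta_rot": [0, 0, 0.433], "claw": 85},
    {"delta_pos": [0.221, 0.518, 0.13], "delta_rot": [0, 0, 0.433], "claw": 85},
    {"delta_pos": [0.221, 0.518, 0.13], "delta_rot": [0, 0, 0.433], "claw": 85},
    {"delta_pos": [0.221, 0.518, 0.13], "delta_rot": [0, 0, 0.433], "claw": 85},
    {"delta_pos": [0.221, 0.518, 0.13], "delta_rot": [0, 0, 0.433], "claw": 85}
  ]
}}

```text
time: 1.68
eef_pos: [0.4524, -0.1161, 0.3596]
tcp_rot: [0.463, 0.534, -0.465, 0.533]
contact_force: [-0.8, -0.3, 0.6]
opening: 0.996
```

```bash
cat >> h.py <<'E'
def cyl(x,y,r,z):
    a=np.linspace(0,2*np.pi,60);return np.c_[x+r*np.cos(a),y+r*np.sin(a),a*0+z]
def show(cam,name,circles,k=1.5,box=None):
    ctrl_s=ctrl.get_state();c=ctrl.calibration(cam);im=ctrl.read_camera(cam)
    cv2.imwrite(f"pics/{name}_raw.png",im)
    b=cv2.resize(im,None,fx=k,fy=k,interpolation=2)
    for x,y,r,z in circles:
        cv2.polylines(b,[((proj(c,cyl(x,y,r,z))+.5)*k).astype(np.int32)],True,(0,255,0),1)
    if box: b=b[box[1]:box[3],box[0]:box[2]]
    cv2.imwrite(f"pics/{name}.png",b);return c,ctrl_s
E
python3 - <<'E'
from h import *
c,s=show("wrist","w1",[(.452,-.116,.0295,0),(.452,-.116,.0295,.17),(.452,-.116,.008,.198)])
print(s["eef_pos"],s["qpos"]);np.save("w1.npy",c["camera_from_world"]);print(c)
E
```

```text
[ 0.45238785 -0.11611615  0.35964254] [-4.68252860e-01 -2.57525979e-01  1.89737147e+00 -1.37622210e-03
  1.50491529e+00 -6.07014219e-01]
{'fx': 267.8296584605776, 'fy': 267.8296584605776, 'cx': 255.76671108524943, 'cy': 185.3584541624632, 'camera_from_world': array([[ 0.99030411,  0.13886632, -0.00373126, -0.43050381],
       [ 0.13300348, -0.94005683,  0.31401152, -0.24979639],
       [ 0.04009803, -0.31146317, -0.94941184,  0.44722834],
       [ 0.        ,  0.        ,  0.        ,  1.        ]])}
```

View pics/w1.png

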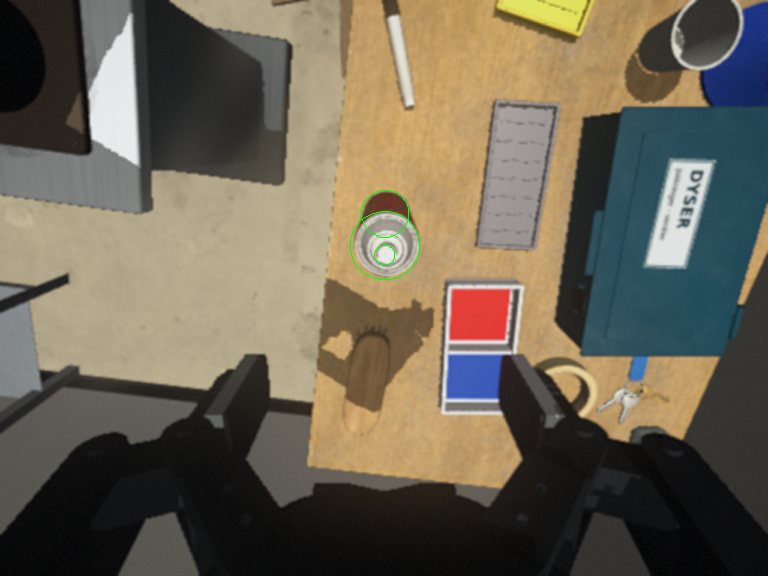

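The model circles lie exactly on the can at (0.452, −0.116), with its top near pixel (385,245), so I'll go down and grasp it.

Emit:
{"fn": "play_rows", "kwargs": {
  "targets": [
    {"delta_pos": [0, 0, -0.04], "delta_rot": [0, 0, 0], "claw": 85},
    {"delta_pos": [0, 0, -0.075], "delta_rot": [0, 0, 0], "claw": 85},
    {"delta_pos": [0, 0, -0.105], "delta_rot": [0, 0, 0], "claw": 85},
    {"delta_pos": [0, 0, -0.13], "delta_rot": [0, 0, 0], "claw": 85},
    {"delta_pos": [0, 0, -0.15], "delta_rot": [0, 0, 0], "claw": 85},
    {"delta_pos": [0, 0, -0.17], "delta_rot": [0, 0, 0], "claw": 85},
    {"delta_pos": [0, 0, -0.185], "delta_rot": [0, 0, 0], "claw": 85},
    {"delta_pos": [0, 0, -0.195], "delta_rot": [0, 0, 0], "claw": 85},
    {"delta_pos": [0, 0, -0.195], "delta_rot": [0, 0, 0], "claw": 85},
    {"delta_pos": [0, 0, -0.195], "delta_rot": [0, 0, 0], "claw": 55},
    {"delta_pos": [0, 0, -0.195], "delta_rot": [0, 0, 0], "claw": 50},
    {"delta_pos": [0, 0, -0.195], "delta_rot": [0, 0, 0], "claw": 50},
    {"delta_pos": [0, 0, -0.195], "delta_rot": [0, 0, 0], "claw": 50},
    {"delta_pos": [0, 0, -0.195], "delta_rot": [0, 0, 0], "claw": 50},
    {"delta_pos": [0, 0, -0.195], "delta_rot": [0, 0, 0], "claw": 50}
  ],
  "newtons": 50
}}

```text
time: 2.98
eef_pos: [0.4526, -0.1164, 0.1653]
tcp_rot: [0.464, 0.534, -0.465, 0.533]
contact_force: [0.5, -0.1, -0.5]
opening: 0.585
```

Emit:
{"fn": "play_rows", "kwargs": {
  "targets": [
    {"delta_pos": [0, 0, 0], "delta_rot": [0, 0, 0], "claw": 40},
    {"delta_pos": [0, 0, 0], "delta_rot": [0, 0, 0], "claw": 40},
    {"delta_pos": [0, 0, 0], "delta_rot": [0, 0, 0], "claw": 40},
    {"delta_pos": [0, 0, 0], "delta_rot": [0, 0, 0], "claw": 40}
  ]
}}

```text
time: 3.32
eef_pos: [0.4532, -0.1165, 0.1659]
tcp_rot: [0.464, 0.534, -0.465, 0.533]
contact_force: [0.7, 0.5, 2.4]
opening: 0.483
```

```bash
python3 - <<'E'
from h import *
s=ctrl.get_state();print(s["opening"],s["contact_force"])
a=ctrl.read_camera("scene")[60:260,200:430];b=ctrl.read_camera("wrist")
cv2.imwrite("pics/g1.png",np.hstack([cv2.resize(a,(460,400),interpolation=2),b[:,:320].copy() if 0 else cv2.resize(b,(330,400))]))
E
```

```text
0.48272513289336666 [0.74744009 0.54521431 2.41256054]
```

View pics/g1.png

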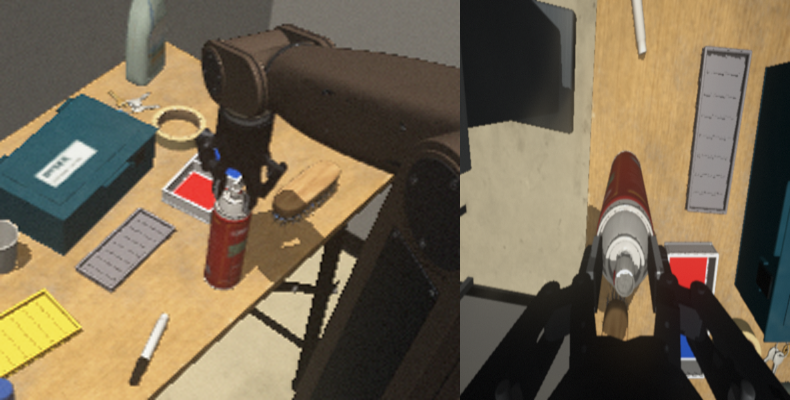

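```bash
python3 - <<'E'
from h import *
p=ctrl.get_state()["eef_pos"]
sc=ctrl.calibration("scene");w=ctrl.calibration("wrist")
pts=np.array([p,p-[0,0,.006],p-[0,0,.025],p+[0,0,.048],[.452,-.116,.198],[.452,-.116,0]])
a=(proj(sc,pts)-[200,60])*2;b=proj(w,pts)*[330/512,400/384]+[460,0]
print(np.hstack([a,b]).round(0))
ims=ctrl.read_camera("scene");imw=ctrl.read_camera("wrist")
def draw(im,c,k,box):
    g=cv2.resize(im,None,fx=k,fy=k,interpolation=2)
    for x,y,r,z in [(.452,-.116,.0295,0),(.452,-.116,.0295,.17),(.452,-.116,.008,.198)]:
        cv2.polylines(g,[((proj(c,cyl(x,y,r,z))+.5)*k).astype(np.int32)],True,(0,255,0),1)
    for q in pts[:3]: cv2.circle(g,tuple(((proj(c,q)[0]+.5)*k).astype(int)),3,(255,0,255),-1)
    return g[box[1]:box[3],box[0]:box[2]]
cv2.imwrite("pics/g2.png",np.hstack([draw(ims,sc,4,(1080,420,1480,1020)),draw(imw,w,2,(320,168,720,768))]))
E
```

```text
[[233. 202. 625. 250.]
 [233. 205. 625. 245.]
 [231. 214. 625. 230.]
 [237. 178. 625. 309.]
 [236. 187. 623. 284.]
 [223. 277. 624. 175.]]
```

View pics/g2.png

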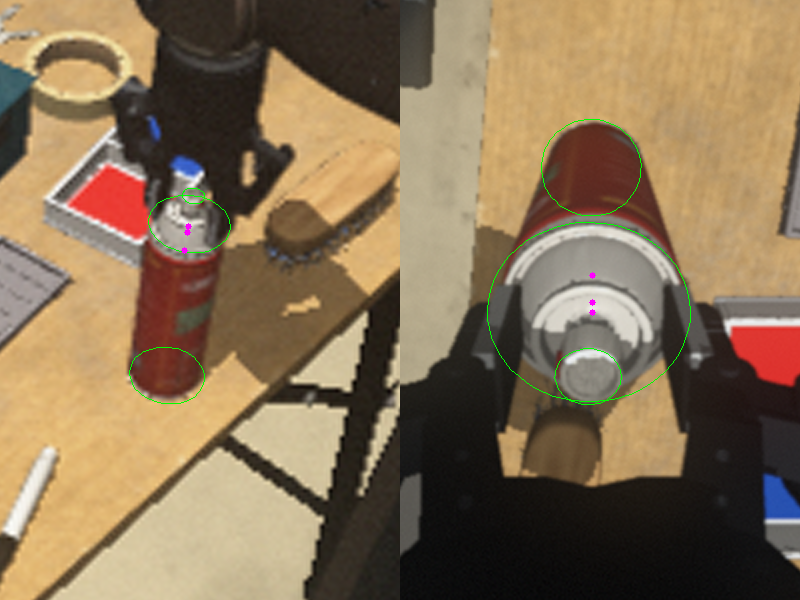

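```bash
python3 - <<'E'
from h import *
c=dict(ctrl.calibration("wrist"));c["camera_from_world"]=np.load("w1.npy")
p=np.array([.45239,-.11612,.35964]);j=np.array([.990,.139,0]);n=np.array([-.139,.990,0])
for a in (.025,.012,0,-.012):
  for w in(.011,-.011):
    print(a,w,(proj(c,[p-[0,0,a]-j*.0427+n*w,p-[0,0,a]+j*.0427+n*w])*1.5).round(0).tolist())
im=cv2.imread("pics/w1_raw.png");cv2.imwrite("pics/f1.png",cv2.resize(im[220:340,130:420],None,fx=2.7,fy=2.7,interpolation=2))
E
```

```text
0.025 0.011 [[289.0, 309.0], [479.0, 310.0]]
0.025 -0.011 [[292.0, 353.0], [476.0, 353.0]]
0.012 0.011 [[282.0, 322.0], [486.0, 322.0]]
0.012 -0.011 [[286.0, 368.0], [482.0, 368.0]]
0 0.011 [[274.0, 334.0], [493.0, 335.0]]
0 -0.011 [[279.0, 383.0], [489.0, 384.0]]
-0.012 0.011 [[266.0, 349.0], [502.0, 350.0]]
-0.012 -0.011 [[271.0, 401.0], [496.0, 402.0]]
```

View pics/f1.png

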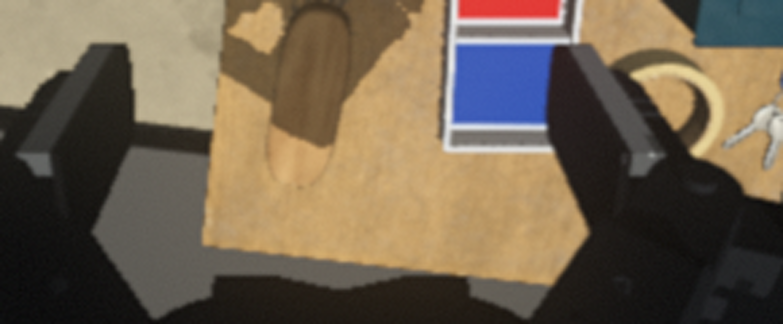

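The fingertips appear about 10 mm behind the reported TCP when open, not 12–25 mm ahead as the text says. The pads therefore closed on the can's rounded top rather than its body. I'll reopen, go 22 mm lower and watch the force.

Emit:
{"fn": "play_rows", "kwargs": {
  "targets": [
    {"delta_pos": [0, 0, 0], "delta_rot": [0, 0, 0], "claw": 85},
    {"delta_pos": [0, 0, 0], "delta_rot": [0, 0, 0], "claw": 85},
    {"delta_pos": [0, 0, 0], "delta_rot": [0, 0, 0], "claw": 85},
    {"delta_pos": [0, 0, 0], "delta_rot": [0, 0, 0], "claw": 85},
    {"delta_pos": [0, 0, -0.006], "delta_rot": [0, 0, 0], "claw": 85},
    {"delta_pos": [0, 0, -0.012], "delta_rot": [0, 0, 0], "claw": 85},
    {"delta_pos": [0, 0, -0.018], "delta_rot": [0, 0, 0], "claw": 85},
    {"delta_pos": [0, 0, -0.022], "delta_rot": [0, 0, 0], "claw": 85},
    {"delta_pos": [0, 0, -0.022], "delta_rot": [0, 0, 0], "claw": 62},
    {"delta_pos": [0, 0, -0.022], "delta_rot": [0, 0, 0], "claw": 54},
    {"delta_pos": [0, 0, -0.022], "delta_rot": [0, 0, 0], "claw": 54},
    {"delta_pos": [0, 0, -0.022], "delta_rot": [0, 0, 0], "claw": 54},
    {"delta_pos": [0, 0, -0.022], "delta_rot": [0, 0, 0], "claw": 54}
  ],
  "newtons": 30
}}

```text
time: 4.6
eef_pos: [0.4533, -0.1166, 0.1441]
tcp_rot: [0.464, 0.533, -0.465, 0.533]
contact_force: [0.2, -0.3, 0.2]
opening: 0.642
```

Emit:
{"fn": "play_rows", "kwargs": {
  "targets": [
    {"delta_pos": [0, 0, 0], "delta_rot": [0, 0, 0], "claw": 45},
    {"delta_pos": [0, 0, 0], "delta_rot": [0, 0, 0], "claw": 45},
    {"delta_pos": [0, 0, 0], "delta_rot": [0, 0, 0], "claw": 45}
  ]
}}

```text
time: 4.85
eef_pos: [0.4533, -0.1166, 0.1442]
tcp_rot: [0.464, 0.533, -0.465, 0.534]
contact_force: [-0.3, -0.0, -0.1]
opening: 0.636
```

```bash
python3 - <<'E'
from h import *
a=ctrl.read_camera("scene")[90:230,250:400];b=ctrl.read_camera("wrist")[90:370,130:380]
cv2.imwrite("pics/g3.png",np.hstack([cv2.resize(a,(428,400),interpolation=2),cv2.resize(b,(357,400),interpolation=2)]))
print(ctrl.get_state()["opening"])
E
```

```text
0.635510691759624
```

View pics/g3.png

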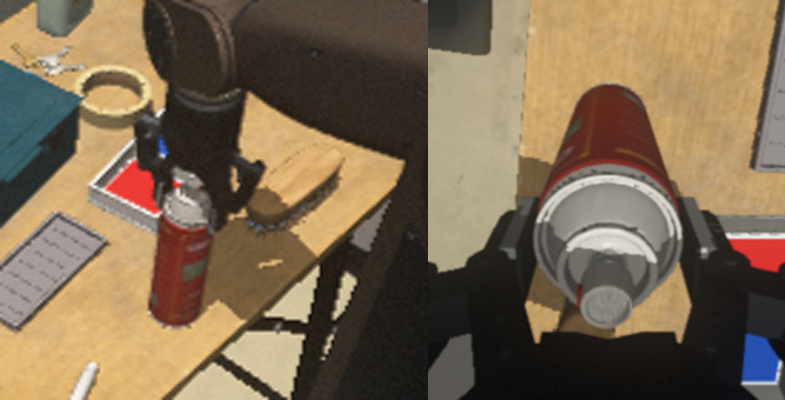

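The pads now hold the can just below its shoulder, at 54 mm. I'll go 6 mm lower to reach the full-width body, then grip harder.

Emit:
{"fn": "play_rows", "kwargs": {
  "targets": [
    {"delta_pos": [0, 0, 0], "delta_rot": [0, 0, 0], "claw": 80},
    {"delta_pos": [0, 0, 0], "delta_rot": [0, 0, 0], "claw": 80},
    {"delta_pos": [0, 0, 0], "delta_rot": [0, 0, 0], "claw": 80},
    {"delta_pos": [0, 0, -0.003], "delta_rot": [0, 0, 0], "claw": 80},
    {"delta_pos": [0, 0, -0.006], "delta_rot": [0, 0, 0], "claw": 80},
    {"delta_pos": [0, 0, -0.006], "delta_rot": [0, 0, 0], "claw": 45},
    {"delta_pos": [0, 0, -0.006], "delta_rot": [0, 0, 0], "claw": 45},
    {"delta_pos": [0, 0, -0.006], "delta_rot": [0, 0, 0], "claw": 45},
    {"delta_pos": [0, 0, -0.006], "delta_rot": [0, 0, 0], "claw": 45},
    {"delta_pos": [0, 0, -0.006], "delta_rot": [0, 0, 0], "claw": 45},
    {"delta_pos": [0, 0, 0.004], "delta_rot": [0, 0, 0], "claw": 45},
    {"delta_pos": [0, 0, 0.014], "delta_rot": [0, 0, 0], "claw": 45},
    {"delta_pos": [0, 0, 0.014], "delta_rot": [0, 0, 0], "claw": 45},
    {"delta_pos": [0, 0, 0.014], "delta_rot": [0, 0, 0], "claw": 45}
  ],
  "newtons": 50
}}

```text
time: 6.12
eef_pos: [0.4539, -0.1169, 0.1593]
tcp_rot: [0.464, 0.533, -0.464, 0.534]
contact_force: [0.0, 0.2, -1.0]
opening: 0.633
```

```bash
cat > canrow.py <<'E'
from h import *
im=ctrl.read_camera("scene") 
def m(i):
    h=cv2.cvtColor(i,cv2.COLOR_BGR2HSV).astype(int)
    k=((h[...,0]<6)|(h[...,0]>172))&(h[...,1]>140)&(h[...,2]<150)&(h[...,2]>35);k[:,:285]=0;k[:,345:]=0;k[:140]=0;k[212:]=0
    r,c=np.nonzero(k);return r.max(),np.percentile(r,[2,50,98]),c.min(),c.max()
print(m(cv2.imread("pics/scene0.png")),m(im))
s=ctrl.get_state();print(s["contact_force"],s["opening"],s["eef_pos"])
cv2.imwrite("pics/cr.png",im)
E
python3 canrow.py
```

```text
(np.int64(203), array([168.62, 183.  , 202.  ]), np.int64(303), np.int64(322)) (np.int64(198), array([161.38, 179.  , 195.  ]), np.int64(303), np.int64(322))
[-0.52997367  0.40277439 -1.91756539] 0.6342934934176344 [ 0.45349229 -0.11668067  0.15864346]
```

The can lifts cleanly, with its base about 6 px higher. I'll carry it over the red bay and stop just above the floor.

Emit:
{"fn": "play_rows", "kwargs": {
  "targets": [
    {"delta_pos": [0, 0, 0.02], "delta_rot": [0, 0, 0], "claw": 45},
    {"delta_pos": [0, 0, 0.04], "delta_rot": [0, 0, 0], "claw": 45},
    {"delta_pos": [0.01, -0.008, 0.05], "delta_rot": [0, 0, 0], "claw": 45},
    {"delta_pos": [0.03, -0.024, 0.05], "delta_rot": [0, 0, 0], "claw": 45},
    {"delta_pos": [0.052, -0.041, 0.05], "delta_rot": [0, 0, 0], "claw": 45},
    {"delta_pos": [0.074, -0.058, 0.05], "delta_rot": [0, 0, 0], "claw": 45},
    {"delta_pos": [0.096, -0.076, 0.05], "delta_rot": [0, 0, 0], "claw": 45},
    {"delta_pos": [0.118, -0.093, 0.05], "delta_rot": [0, 0, 0], "claw": 45},
    {"delta_pos": [0.132, -0.104, 0.05], "delta_rot": [0, 0, 0], "claw": 45},
    {"delta_pos": [0.14, -0.11, 0.05], "delta_rot": [0, 0, 0], "claw": 45},
    {"delta_pos": [0.14, -0.11, 0.05], "delta_rot": [0, 0, 0], "claw": 45},
    {"delta_pos": [0.14, -0.11, 0.035], "delta_rot": [0, 0, 0], "claw": 45},
    {"delta_pos": [0.14, -0.11, 0.02], "delta_rot": [0, 0, 0], "claw": 45},
    {"delta_pos": [0.14, -0.11, 0.007], "delta_rot": [0, 0, 0], "claw": 45},
    {"delta_pos": [0.14, -0.11, -0.003], "delta_rot": [0, 0, 0], "claw": 45},
    {"delta_pos": [0.14, -0.11, -0.01], "delta_rot": [0, 0, 0], "claw": 45},
    {"delta_pos": [0.14, -0.11, -0.01], "delta_rot": [0, 0, 0], "claw": 45},
    {"delta_pos": [0.14, -0.11, -0.01], "delta_rot": [0, 0, 0], "claw": 45}
  ]
}}

```text
time: 7.67
eef_pos: [0.5933, -0.2264, 0.1485]
tcp_rot: [0.464, 0.533, -0.465, 0.534]
contact_force: [-0.4, -0.3, -1.5]
opening: 0.633
```

```bash
python3 - <<'E'
from h import *
s=ctrl.get_state();p=s["eef_pos"];print(p,s["contact_force"])
L=[(p[0],p[1],.0295,.0105),(p[0],p[1],.0295,.165),(p[0],p[1],.008,.2085)]
for n,k,box in(("scene",4,(1060,420,1400,820)),("top",4,(1180,640,1530,900))):
    c,_=show(n,"p1"+n,L,k,box)
a=cv2.imread("pics/p1scene.png");b=cv2.imread("pics/p1top.png");o=np.zeros((400,700,3),np.uint8);o[:a.shape[0],:340]=a;o[:b.shape[0],340:340+b.shape[1]]=b
cv2.imwrite("pics/p1.png",o)
E
```

```text
[ 0.59325547 -0.22644012  0.14846922] [-0.35414365 -0.29591507 -1.49064611]
```

View pics/p1.png

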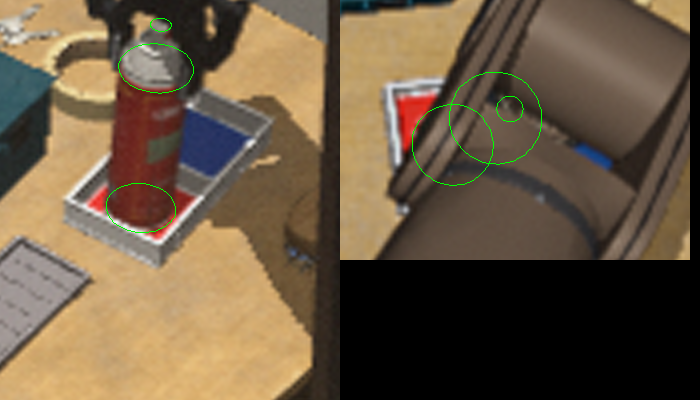

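The can sits inside the red walls, with its base near (140,208) in the left panel. I'll lower it the last 5 mm, release and retreat upward.

Emit:
{"fn": "play_rows", "kwargs": {
  "targets": [
    {"delta_pos": [0, 0, -0.003], "delta_rot": [0, 0, 0], "claw": 45},
    {"delta_pos": [0, 0, -0.005], "delta_rot": [0, 0, 0], "claw": 45},
    {"delta_pos": [0, 0, -0.006], "delta_rot": [0, 0, 0], "claw": 45},
    {"delta_pos": [0, 0, -0.006], "delta_rot": [0, 0, 0], "claw": 58},
    {"delta_pos": [0, 0, -0.006], "delta_rot": [0, 0, 0], "claw": 70},
    {"delta_pos": [0, 0, -0.006], "delta_rot": [0, 0, 0], "claw": 85},
    {"delta_pos": [0, 0, -0.006], "delta_rot": [0, 0, 0], "claw": 85},
    {"delta_pos": [0, 0, -0.006], "delta_rot": [0, 0, 0], "claw": 85},
    {"delta_pos": [0, 0, 0.01], "delta_rot": [0, 0, 0], "claw": 85},
    {"delta_pos": [0, 0, 0.04], "delta_rot": [0, 0, 0], "claw": 85},
    {"delta_pos": [0, 0, 0.08], "delta_rot": [0, 0, 0], "claw": 85},
    {"delta_pos": [0, 0, 0.12], "delta_rot": [0, 0, 0], "claw": 85},
    {"delta_pos": [0, 0, 0.16], "delta_rot": [0, 0, 0], "claw": 85},
    {"delta_pos": [0, 0, 0.21], "delta_rot": [0, 0, 0], "claw": 85},
    {"delta_pos": [0, 0, 0.21], "delta_rot": [0, 0, 0], "claw": 85}
  ]
}}

```text
time: 9.02
eef_pos: [0.596, -0.228, 0.3704]
tcp_rot: [0.465, 0.527, -0.463, 0.54]
contact_force: [-0.2, -0.1, 1.3]
opening: 0.993
```

Emit:
{"fn": "play_rows", "kwargs": {
  "targets": [
    {"delta_pos": [-0.15, 0.575, -0.01], "delta_rot": [0, 0, 0], "claw": 85},
    {"delta_pos": [-0.15, 0.575, -0.01], "delta_rot": [0, 0, 0], "claw": 85},
    {"delta_pos": [-0.15, 0.575, -0.01], "delta_rot": [0, 0, 0], "claw": 85},
    {"delta_pos": [-0.15, 0.575, -0.01], "delta_rot": [0, 0, 0], "claw": 85},
    {"delta_pos": [-0.15, 0.575, -0.01], "delta_rot": [0, 0, 0], "claw": 85},
    {"delta_pos": [-0.15, 0.575, -0.01], "delta_rot": [0, 0, 0], "claw": 85},
    {"delta_pos": [-0.15, 0.575, -0.01], "delta_rot": [0, 0, 0], "claw": 85},
    {"delta_pos": [-0.15, 0.575, -0.01], "delta_rot": [0, 0, 0], "claw": 85},
    {"delta_pos": [-0.15, 0.575, -0.01], "delta_rot": [0, 0, 0], "claw": 85},
    {"delta_pos": [-0.15, 0.575, -0.01], "delta_rot": [0, 0, 0], "claw": 85},
    {"delta_pos": [-0.15, 0.575, -0.01], "delta_rot": [0, 0, 0], "claw": 85},
    {"delta_pos": [-0.15, 0.575, -0.01], "delta_rot": [0, 0, 0], "claw": 85},
    {"delta_pos": [-0.15, 0.575, -0.01], "delta_rot": [0, 0, 0], "claw": 85},
    {"delta_pos": [-0.15, 0.575, -0.01], "delta_rot": [0, 0, 0], "claw": 85},
    {"delta_pos": [-0.15, 0.575, -0.01], "delta_rot": [0, 0, 0], "claw": 85},
    {"delta_pos": [-0.15, 0.575, -0.01], "delta_rot": [0, 0, 0], "claw": 85},
    {"delta_pos": [-0.15, 0.575, -0.01], "delta_rot": [0, 0, 0], "claw": 85}
  ]
}}

```text
time: 10.43
eef_pos: [0.4459, 0.347, 0.3602]
tcp_rot: [0.464, 0.527, -0.463, 0.54]
contact_force: [-0.0, 0.5, -0.1]
opening: 0.993
```

```bash
python3 - <<'E'
from h import *
x,y=.446,.348
c,s=show("wrist","w2",[(x,y,.028,0),(x,y,.017,.154),(x,y,.017,.19)],1.5,(150,0,768,440))
print(s["eef_pos"],s["contact_force"])
im=cv2.imread("pics/w2_raw.png");h=cv2.cvtColor(im,cv2.COLOR_BGR2HSV).astype(int)
m=(h[...,0]>100)&(h[...,0]<125)&(h[...,1]>130);q=proj(c,[[x,y,.19]])[0].astype(int);k=np.zeros_like(m);k[q[1]-40:q[1]+40,q[0]-40:q[0]+40]=m[q[1]-40:q[1]+40,q[0]-40:q[0]+40]
print(q,rect(c,k,.19))
t=ctrl.calibration("top");cv2.imwrite("pics/top1.png",ctrl.read_camera("top"))
d=cv2.absdiff(cv2.imread("pics/top1.png"),cv2.imread("pics/top0.png")).max(2)
E
```

```text
[0.44588053 0.34699563 0.36018034] [-0.04824367  0.54704848 -0.09901529]
[254 165] [446.5 347.5  28.4  27.6   7.9]
```

View pics/w2.png

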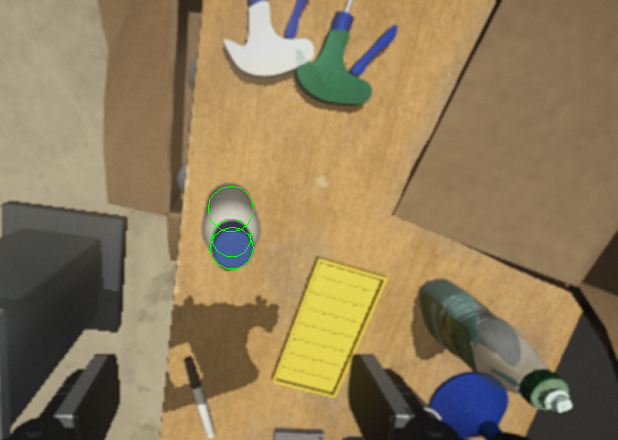

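The circles lie on the cap at (0.446, 0.3475), pixel (232,243). I'll descend with the TCP to z = 0.162 so the pads land on the cap.

Emit:
{"fn": "play_rows", "kwargs": {
  "targets": [
    {"delta_pos": [0, 0, -0.04], "delta_rot": [0, 0, 0], "claw": 85},
    {"delta_pos": [0, 0, -0.08], "delta_rot": [0, 0, 0], "claw": 85},
    {"delta_pos": [0, 0, -0.115], "delta_rot": [0, 0, 0], "claw": 80},
    {"delta_pos": [0, 0, -0.14], "delta_rot": [0, 0, 0], "claw": 70},
    {"delta_pos": [0, 0, -0.16], "delta_rot": [0, 0, 0], "claw": 60},
    {"delta_pos": [0, 0, -0.18], "delta_rot": [0, 0, 0], "claw": 60},
    {"delta_pos": [0, 0, -0.19], "delta_rot": [0, 0, 0], "claw": 60},
    {"delta_pos": [0, 0, -0.198], "delta_rot": [0, 0, 0], "claw": 60},
    {"delta_pos": [0, 0, -0.198], "delta_rot": [0, 0, 0], "claw": 60},
    {"delta_pos": [0, 0, -0.198], "delta_rot": [0, 0, 0], "claw": 40},
    {"delta_pos": [0, 0, -0.198], "delta_rot": [0, 0, 0], "claw": 20},
    {"delta_pos": [0, 0, -0.198], "delta_rot": [0, 0, 0], "claw": 20},
    {"delta_pos": [0, 0, -0.198], "delta_rot": [0, 0, 0], "claw": 20},
    {"delta_pos": [0, 0, -0.198], "delta_rot": [0, 0, 0], "claw": 20},
    {"delta_pos": [0, 0, -0.198], "delta_rot": [0, 0, 0], "claw": 20}
  ],
  "newtons": 60
}}

```text
time: 11.78
eef_pos: [0.4473, 0.3464, 0.1644]
tcp_rot: [0.466, 0.526, -0.463, 0.54]
contact_force: [-0.9, -1.0, 6.5]
opening: 0.375
```

Emit:
{"fn": "play_rows", "kwargs": {
  "targets": [
    {"delta_pos": [0, 0, 0.005], "delta_rot": [0, 0, 0], "claw": 20},
    {"delta_pos": [0, 0, 0.012], "delta_rot": [0, 0, 0], "claw": 20},
    {"delta_pos": [0, 0, 0.02], "delta_rot": [0, 0, 0], "claw": 20},
    {"delta_pos": [0, 0, 0.02], "delta_rot": [0, 0, 0], "claw": 20},
    {"delta_pos": [0, 0, 0.02], "delta_rot": [0, 0, 0], "claw": 20}
  ]
}}

```text
time: 12.2
eef_pos: [0.4474, 0.3465, 0.1847]
tcp_rot: [0.466, 0.526, -0.463, 0.54]
contact_force: [0.7, -0.2, -5.9]
opening: 0.375
```

```bash
python3 - <<'E'
from h import *
s=ctrl.get_state();p=s["eef_pos"];print(p,s["contact_force"],s["opening"])
L=[(p[0],p[1],.028,.02),(p[0],p[1],.017,.174)]
c,_=show("scene","b1",L,4,(560,640,960,1260))
c,_=show("scene","b2",[(.5935,-.227,.0295,.005),(.5935,-.227,.008,.203)],4,(1060,420,1400,820))
a=cv2.imread("pics/b1.png");b=cv2.imread("pics/b2.png");o=np.zeros((600,760,3),np.uint8);o[:,:400]=a[:600];o[:400,420:]=b
cv2.imwrite("pics/b3.png",o)
E
```

```text
[0.44743759 0.34646652 0.18472454] [ 0.67575454 -0.18345418 -5.92606914] 0.37527305725848314
```

View pics/b3.png

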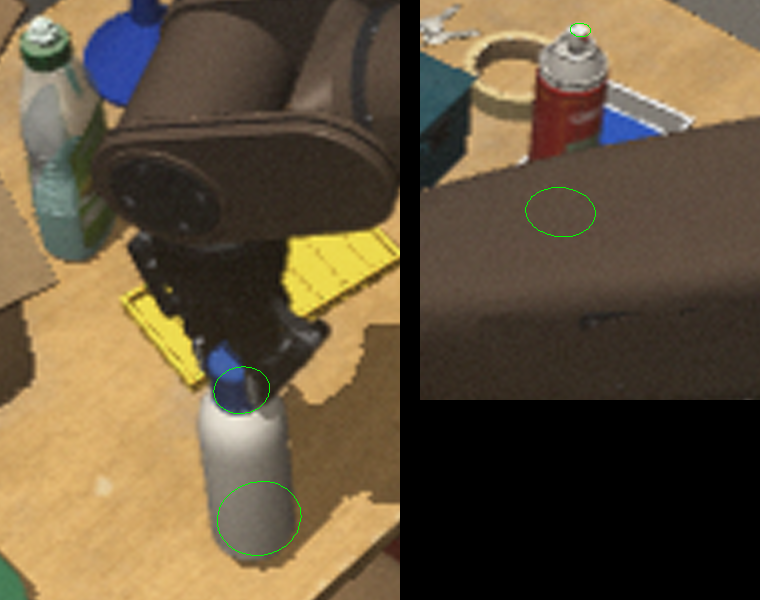

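The bottle is up and hanging straight, and the can stands at the red bay. I'll carry the bottle along x ≈ 0.46, well clear of the can.

Emit:
{"fn": "play_rows", "kwargs": {
  "targets": [
    {"delta_pos": [0, 0, 0.02], "delta_rot": [0, 0, 0], "claw": 20},
    {"delta_pos": [0, -0.005, 0.045], "delta_rot": [0, 0, 0], "claw": 20},
    {"delta_pos": [0.003, -0.02, 0.065], "delta_rot": [0, 0, 0], "claw": 20},
    {"delta_pos": [0.006, -0.045, 0.075], "delta_rot": [0, 0, 0], "claw": 20},
    {"delta_pos": [0.009, -0.075, 0.075], "delta_rot": [0, 0, 0], "claw": 20},
    {"delta_pos": [0.012, -0.11, 0.075], "delta_rot": [0, 0, 0], "claw": 20},
    {"delta_pos": [0.015, -0.145, 0.075], "delta_rot": [0, 0, 0], "claw": 20},
    {"delta_pos": [0.018, -0.18, 0.075], "delta_rot": [0, 0, 0], "claw": 20},
    {"delta_pos": [0.02, -0.215, 0.075], "delta_rot": [0, 0, 0], "claw": 20},
    {"delta_pos": [0.02, -0.25, 0.075], "delta_rot": [0, 0, 0], "claw": 20},
    {"delta_pos": [0.02, -0.285, 0.075], "delta_rot": [0, 0, 0], "claw": 20},
    {"delta_pos": [0.02, -0.32, 0.075], "delta_rot": [0, 0, 0], "claw": 20},
    {"delta_pos": [0.02, -0.355, 0.075], "delta_rot": [0, 0, 0], "claw": 20},
    {"delta_pos": [0.02, -0.39, 0.075], "delta_rot": [0, 0, 0], "claw": 20},
    {"delta_pos": [0.02, -0.425, 0.075], "delta_rot": [0, 0, 0], "claw": 20},
    {"delta_pos": [0.02, -0.46, 0.075], "delta_rot": [0, 0, 0], "claw": 20},
    {"delta_pos": [0.02, -0.495, 0.075], "delta_rot": [0, 0, 0], "claw": 20},
    {"delta_pos": [0.02, -0.525, 0.075], "delta_rot": [0, 0, 0], "claw": 20},
    {"delta_pos": [0.02, -0.55, 0.075], "delta_rot": [0, 0, 0], "claw": 20},
    {"delta_pos": [0.02, -0.565, 0.075], "delta_rot": [0, 0, 0], "claw": 20}
  ]
}}

```text
time: 13.97
eef_pos: [0.4663, -0.2216, 0.2582]
tcp_rot: [0.466, 0.526, -0.464, 0.539]
contact_force: [-1.0, -1.1, -4.4]
opening: 0.372
```

Emit:
{"fn": "play_rows", "kwargs": {
  "targets": [
    {"delta_pos": [0, -0.02, 0], "delta_rot": [0, 0, 0], "claw": 20},
    {"delta_pos": [0, -0.05, 0], "delta_rot": [0, 0, 0], "claw": 20},
    {"delta_pos": [0, -0.08, 0], "delta_rot": [0, 0, 0], "claw": 20},
    {"delta_pos": [0.005, -0.099, 0], "delta_rot": [0, 0, 0], "claw": 20},
    {"delta_pos": [0.03, -0.099, 0], "delta_rot": [0, 0, 0], "claw": 20},
    {"delta_pos": [0.06, -0.099, 0], "delta_rot": [0, 0, 0], "claw": 20},
    {"delta_pos": [0.09, -0.099, 0], "delta_rot": [0, 0, 0], "claw": 20},
    {"delta_pos": [0.115, -0.099, 0], "delta_rot": [0, 0, 0], "claw": 20},
    {"delta_pos": [0.132, -0.099, 0], "delta_rot": [0, 0, 0], "claw": 20},
    {"delta_pos": [0.14, -0.099, 0], "delta_rot": [0, 0, 0], "claw": 20},
    {"delta_pos": [0.14, -0.099, 0], "delta_rot": [0, 0, 0], "claw": 20},
    {"delta_pos": [0.14, -0.099, -0.02], "delta_rot": [0, 0, 0], "claw": 20},
    {"delta_pos": [0.14, -0.099, -0.04], "delta_rot": [0, 0, 0], "claw": 20},
    {"delta_pos": [0.14, -0.099, -0.055], "delta_rot": [0, 0, 0], "claw": 20},
    {"delta_pos": [0.14, -0.099, -0.068], "delta_rot": [0, 0, 0], "claw": 20},
    {"delta_pos": [0.14, -0.099, -0.075], "delta_rot": [0, 0, 0], "claw": 20},
    {"delta_pos": [0.14, -0.099, -0.077], "delta_rot": [0, 0, 0], "claw": 20},
    {"delta_pos": [0.14, -0.099, -0.077], "delta_rot": [0, 0, 0], "claw": 20}
  ]
}}

```text
time: 15.47
eef_pos: [0.606, -0.3206, 0.1807]
tcp_rot: [0.466, 0.526, -0.464, 0.539]
contact_force: [-0.5, -0.2, -5.3]
opening: 0.373
```

```bash
python3 - <<'E'
from h import *
s=ctrl.get_state();p=s["eef_pos"];print(p,s["contact_force"],s["opening"])
L=[(p[0],p[1],.028,.018),(.5935,-.227,.0295,.005),(.5935,-.227,.008,.203)]
show("scene","b4",L,5,(1340,480,1820,1020))
E
```

```text
[ 0.60597881 -0.32057596  0.18073318] [-0.49783084 -0.22618621 -5.31997758] 0.37315103197221616
```

View pics/b4.png

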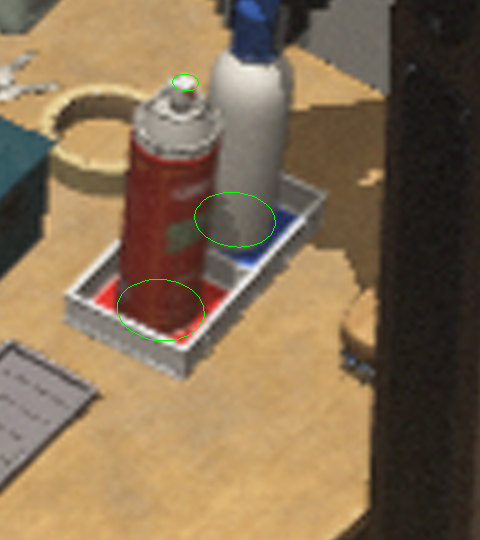

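The bottle is over the blue bay beside the can, with its base around (247,240). I'll lower it slowly until the force shows the floor.

Emit:
{"fn": "play_rows", "kwargs": {
  "targets": [
    {"delta_pos": [0, 0, -0.002], "delta_rot": [0, 0, 0], "claw": 20},
    {"delta_pos": [0, 0, -0.004], "delta_rot": [0, 0, 0], "claw": 20},
    {"delta_pos": [0, 0, -0.006], "delta_rot": [0, 0, 0], "claw": 20},
    {"delta_pos": [0, 0, -0.007], "delta_rot": [0, 0, 0], "claw": 20},
    {"delta_pos": [0, 0, -0.007], "delta_rot": [0, 0, 0], "claw": 20}
  ]
}}

```text
time: 15.93
eef_pos: [0.6064, -0.3208, 0.1746]
tcp_rot: [0.466, 0.526, -0.464, 0.54]
contact_force: [-0.2, 0.1, -6.1]
opening: 0.372
```

Emit:
{"fn": "play_rows", "kwargs": {
  "targets": [
    {"delta_pos": [0, 0, -0.002], "delta_rot": [0, 0, 0], "claw": 20},
    {"delta_pos": [0, 0, -0.003], "delta_rot": [0, 0, 0], "claw": 20},
    {"delta_pos": [0, 0, -0.004], "delta_rot": [0, 0, 0], "claw": 20},
    {"delta_pos": [0, 0, -0.004], "delta_rot": [0, 0, 0], "claw": 20}
  ]
}}

```text
time: 16.27
eef_pos: [0.6062, -0.3206, 0.1701]
tcp_rot: [0.466, 0.526, -0.464, 0.539]
contact_force: [0.1, 0.3, -6.0]
opening: 0.374
```

Emit:
{"fn": "play_rows", "kwargs": {
  "targets": [
    {"delta_pos": [0, 0, -0.001], "delta_rot": [0, 0, 0], "claw": 20},
    {"delta_pos": [0, 0, -0.002], "delta_rot": [0, 0, 0], "claw": 20},
    {"delta_pos": [0, 0, -0.002], "delta_rot": [0, 0, 0], "claw": 20}
  ]
}}

```text
time: 16.52
eef_pos: [0.6064, -0.3208, 0.1686]
tcp_rot: [0.466, 0.526, -0.464, 0.54]
contact_force: [-0.3, -0.1, -3.8]
opening: 0.372
```

The floor is taking the weight, so I'll lower one more mm, release and rise.

Emit:
{"fn": "play_rows", "kwargs": {
  "targets": [
    {"delta_pos": [0, 0, -0.001], "delta_rot": [0, 0, 0], "claw": 20},
    {"delta_pos": [0, 0, -0.001], "delta_rot": [0, 0, 0], "claw": 20},
    {"delta_pos": [0, 0, -0.001], "delta_rot": [0, 0, 0], "claw": 36},
    {"delta_pos": [0, 0, 0], "delta_rot": [0, 0, 0], "claw": 45},
    {"delta_pos": [0, 0, 0], "delta_rot": [0, 0, 0], "claw": 60},
    {"delta_pos": [0, 0, 0], "delta_rot": [0, 0, 0], "claw": 70},
    {"delta_pos": [0, 0, 0], "delta_rot": [0, 0, 0], "claw": 70},
    {"delta_pos": [0, 0, 0.02], "delta_rot": [0, 0, 0], "claw": 70},
    {"delta_pos": [0, 0, 0.06], "delta_rot": [0, 0, 0], "claw": 70},
    {"delta_pos": [0, 0, 0.1], "delta_rot": [0, 0, 0], "claw": 70},
    {"delta_pos": [0, 0, 0.14], "delta_rot": [0, 0, 0], "claw": 80},
    {"delta_pos": [0, 0, 0.17], "delta_rot": [0, 0, 0], "claw": 85},
    {"delta_pos": [0, 0, 0.19], "delta_rot": [0, 0, 0], "claw": 85},
    {"delta_pos": [0, 0, 0.19], "delta_rot": [0, 0, 0], "claw": 85}
  ]
}}

```text
time: 17.68
eef_pos: [0.608, -0.3219, 0.3669]
tcp_rot: [0.466, 0.521, -0.464, 0.544]
contact_force: [-0.2, -0.1, 1.3]
opening: 0.994
```

Emit:
{"fn": "play_rows", "kwargs": {
  "targets": [
    {"delta_pos": [-0.04, -0.004, 0], "delta_rot": [0, 0, 0], "claw": 85},
    {"delta_pos": [-0.08, -0.008, 0], "delta_rot": [0, 0, -0.02], "claw": 85},
    {"delta_pos": [-0.12, -0.012, -0.01], "delta_rot": [0, 0, -0.044], "claw": 85},
    {"delta_pos": [-0.152, -0.0145, -0.03], "delta_rot": [0, 0, -0.044], "claw": 85},
    {"delta_pos": [-0.152, -0.0145, -0.06], "delta_rot": [0, 0, -0.044], "claw": 85},
    {"delta_pos": [-0.152, -0.0145, -0.067], "delta_rot": [0, 0, -0.044], "claw": 85},
    {"delta_pos": [-0.152, -0.0145, -0.067], "delta_rot": [0, 0, -0.044], "claw": 85},
    {"delta_pos": [-0.152, -0.0145, -0.067], "delta_rot": [0, 0, -0.044], "claw": 85}
  ]
}}

```text
time: 18.35
eef_pos: [0.4564, -0.3362, 0.2995]
tcp_rot: [0.501, 0.488, -0.5, 0.51]
contact_force: [0.3, -0.1, 1.0]
opening: 0.997
```

```bash
cat >> h.py <<'E'
def box(b,c,x,y,lx,ly,zz,deg,k,col=(255,0,255)):
    A=np.array([[-1,-1],[1,-1],[1,1],[-1,1],[-1,-1]])*[lx/2,ly/2];t=np.radians(deg)
    A=A@np.array([[np.cos(t),np.sin(t)],[-np.sin(t),np.cos(t)]])+[x,y]
    cv2.polylines(b,[((proj(c,np.c_[A,A[:,0]*0+zz])+.5)*k).astype(np.int32)],True,col,1)
E
python3 - <<'E'
from h import *
from scipy.spatial.transform import Rotation as R
s=ctrl.get_state();print(s["eef_pos"]);y=R.from_quat(s["tcp_rot"]).as_matrix()[:,1];print("jaw",np.degrees(np.arctan2(y[1],y[0])))
c=ctrl.calibration("wrist");im=ctrl.read_camera("wrist")
a=cv2.resize(im,None,fx=2,fy=2,interpolation=2);box(a,c,.456,-.3365,.061,.154,.046,1,2);box(a,c,.456,-.3365,.061,.154,.03,1,2,(0,255,255))
c2=ctrl.calibration("scene");i2=ctrl.read_camera("scene")
b=cv2.resize(i2,None,fx=5,fy=5,interpolation=2)
for q in [(.606,-.32,.028,.005),(.606,-.32,.017,.195),(.5935,-.227,.0295,.005)]:
    cv2.polylines(b,[((proj(c2,cyl(*q))+.5)*5).astype(np.int32)],True,(0,255,0),1)
b=b[460:960,1340:1690]
o=np.zeros((560,800,3),np.uint8);o[:,:440]=a[40:600,290:730];o[:500,450:]=b
cv2.imwrite("pics/br.png",o)
E
```

```text
[ 0.45636013 -0.3362205   0.29954979]
jaw -0.1291275807325183
```

View pics/br.png

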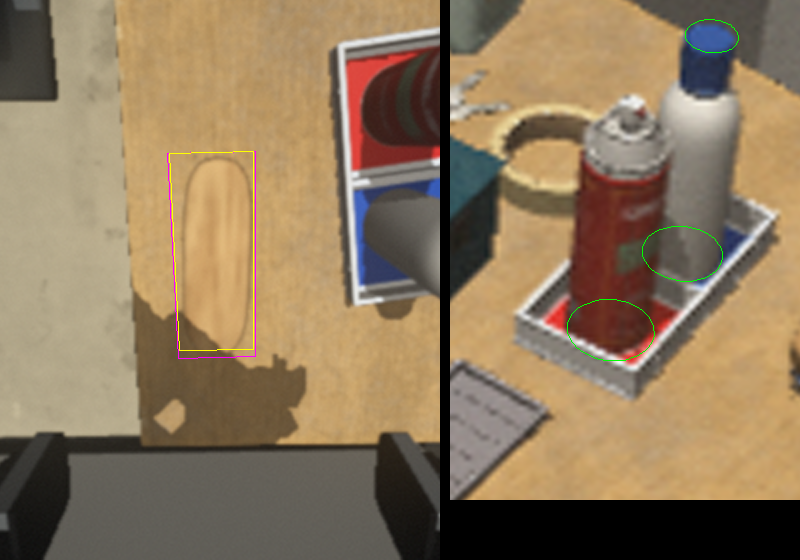

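Both containers stand upright in their bays. The brush matches the model outline, about 2 mm further in +x and nearly unrotated. I'll descend on it in stages with the force watched.

Emit:
{"fn": "play_rows", "kwargs": {
  "targets": [
    {"delta_pos": [0.001, 0, -0.04], "delta_rot": [0, 0, 0.003], "claw": 85},
    {"delta_pos": [0.001, 0, -0.08], "delta_rot": [0, 0, 0.003], "claw": 85},
    {"delta_pos": [0.001, 0, -0.12], "delta_rot": [0, 0, 0.003], "claw": 85},
    {"delta_pos": [0.001, 0, -0.16], "delta_rot": [0, 0, 0.003], "claw": 85},
    {"delta_pos": [0.001, 0, -0.19], "delta_rot": [0, 0, 0.003], "claw": 85},
    {"delta_pos": [0.001, 0, -0.215], "delta_rot": [0, 0, 0.003], "claw": 85},
    {"delta_pos": [0.001, 0, -0.235], "delta_rot": [0, 0, 0.003], "claw": 85},
    {"delta_pos": [0.001, 0, -0.25], "delta_rot": [0, 0, 0.003], "claw": 85},
    {"delta_pos": [0.001, 0, -0.26], "delta_rot": [0, 0, 0.003], "claw": 85},
    {"delta_pos": [0.001, 0, -0.262], "delta_rot": [0, 0, 0.003], "claw": 85},
    {"delta_pos": [0.001, 0, -0.262], "delta_rot": [0, 0, 0.003], "claw": 85}
  ]
}}

```text
time: 19.37
eef_pos: [0.459, -0.3371, 0.0399]
tcp_rot: [0.498, 0.489, -0.498, 0.514]
contact_force: [0.2, -0.3, 0.1]
opening: 0.996
```

Emit:
{"fn": "play_rows", "kwargs": {
  "targets": [
    {"delta_pos": [-0.001, 0, 0], "delta_rot": [0.008, 0.008, 0], "claw": 85},
    {"delta_pos": [-0.001, 0, -0.005], "delta_rot": [0.008, 0.008, 0], "claw": 85},
    {"delta_pos": [-0.001, 0, -0.01], "delta_rot": [0.008, 0.008, 0], "claw": 85},
    {"delta_pos": [-0.001, 0, -0.015], "delta_rot": [0.008, 0.008, 0], "claw": 85},
    {"delta_pos": [-0.001, 0, -0.018], "delta_rot": [0.008, 0.008, 0], "claw": 85},
    {"delta_pos": [-0.001, 0, -0.018], "delta_rot": [0.008, 0.008, 0], "claw": 85}
  ]
}}

```text
time: 19.87
eef_pos: [0.4574, -0.3364, 0.0208]
tcp_rot: [0.498, 0.503, -0.498, 0.501]
contact_force: [-0.5, 0.1, -0.8]
opening: 0.993
```

```bash
cat > st.py <<'E'
from h import *
from scipy.spatial.transform import Rotation as R
s=ctrl.get_state();M=R.from_quat(s["tcp_rot"]).as_matrix();y=M[:,1]
print("t",s["time"],"pos",s["eef_pos"].round(4),"jaw deg",np.degrees(np.arctan2(y[1],y[0])).round(2),"x axis",M[:,0].round(4),"F",s["contact_force"].round(1),"open mm",round(s["opening"]*85.4,1))
E
python3 st.py
```

```text
t 19.8667 pos [ 0.4574 -0.3364  0.0208] jaw deg 0.46 x axis [-3.0e-04  2.2e-03 -1.0e+00] F [-0.5  0.1 -0.8] open mm 84.8
```

Emit:
{"fn": "play_rows", "kwargs": {
  "targets": [
    {"delta_pos": [0, 0, -0.003], "delta_rot": [0, 0, 0], "claw": 85},
    {"delta_pos": [0, 0, -0.003], "delta_rot": [0, 0, 0], "claw": 60},
    {"delta_pos": [0, 0, -0.003], "delta_rot": [0, 0, 0], "claw": 40},
    {"delta_pos": [0, 0, -0.003], "delta_rot": [0, 0, 0], "claw": 40},
    {"delta_pos": [0, 0, -0.003], "delta_rot": [0, 0, 0], "claw": 40},
    {"delta_pos": [0, 0, -0.003], "delta_rot": [0, 0, 0], "claw": 40},
    {"delta_pos": [0, 0, -0.003], "delta_rot": [0, 0, 0], "claw": 40}
  ],
  "newtons": 40
}}

```text
time: 20.45
eef_pos: [0.4577, -0.3368, 0.0184]
tcp_rot: [0.498, 0.502, -0.498, 0.502]
contact_force: [0.7, -0.9, 2.3]
opening: 0.616
```

```bash
python3 st.py
```

```text
t 20.45 pos [ 0.4577 -0.3368  0.0184] jaw deg 0.46 x axis [ 5.0e-04  1.3e-03 -1.0e+00] F [ 0.7 -0.9  2.3] open mm 52.6
```

The brush is gripped firmly at 52.6 mm. I'll lift it and carry it along x ≈ 0.46 towards the yellow tray.

Emit:
{"fn": "play_rows", "kwargs": {
  "targets": [
    {"delta_pos": [0, 0, 0.02], "delta_rot": [0, 0, 0], "claw": 40},
    {"delta_pos": [0, 0, 0.05], "delta_rot": [0, 0, 0], "claw": 40},
    {"delta_pos": [0, 0.005, 0.085], "delta_rot": [0, 0, 0], "claw": 40},
    {"delta_pos": [0, 0.02, 0.11], "delta_rot": [0, 0, 0], "claw": 40},
    {"delta_pos": [0, 0.045, 0.12], "delta_rot": [0, 0, 0], "claw": 40},
    {"delta_pos": [0, 0.075, 0.12], "delta_rot": [0, 0, 0], "claw": 40},
    {"delta_pos": [0, 0.11, 0.12], "delta_rot": [0, 0, 0], "claw": 40},
    {"delta_pos": [0, 0.145, 0.12], "delta_rot": [0, 0, 0], "claw": 40},
    {"delta_pos": [0, 0.18, 0.12], "delta_rot": [0, 0, 0], "claw": 40},
    {"delta_pos": [0, 0.215, 0.12], "delta_rot": [0, 0, 0], "claw": 40},
    {"delta_pos": [0.005, 0.25, 0.12], "delta_rot": [0, 0, 0], "claw": 40},
    {"delta_pos": [0.015, 0.285, 0.12], "delta_rot": [0, 0, 0], "claw": 40},
    {"delta_pos": [0.03, 0.32, 0.12], "delta_rot": [0, 0, -0.01], "claw": 40},
    {"delta_pos": [0.047, 0.355, 0.12], "delta_rot": [0, 0, -0.02], "claw": 40},
    {"delta_pos": [0.064, 0.39, 0.12], "delta_rot": [0, 0, -0.03], "claw": 40},
    {"delta_pos": [0.08, 0.42, 0.12], "delta_rot": [0, 0, -0.04], "claw": 40},
    {"delta_pos": [0.095, 0.45, 0.12], "delta_rot": [0, 0, -0.05], "claw": 40},
    {"delta_pos": [0.11, 0.48, 0.12], "delta_rot": [0, 0, -0.05], "claw": 40},
    {"delta_pos": [0.12, 0.5, 0.12], "delta_rot": [0, 0, -0.05], "claw": 40},
    {"delta_pos": [0.12, 0.5, 0.12], "delta_rot": [0, 0, -0.05], "claw": 40}
  ]
}}

```text
time: 22.12
eef_pos: [0.5787, 0.1667, 0.138]
tcp_rot: [0.536, 0.463, -0.534, 0.462]
contact_force: [-0.2, 0.2, -1.3]
opening: 0.616
```

```bash
python3 st.py
```

```text
t 22.1167 pos [0.5787 0.1667 0.138 ] jaw deg -8.33 x axis [ 0.0014  0.0025 -1.    ] F [-0.2  0.2 -1.3] open mm 52.6
```

Emit:
{"fn": "play_rows", "kwargs": {
  "targets": [
    {"delta_pos": [0.01, 0.018, -0.01], "delta_rot": [0, 0, 0], "claw": 40},
    {"delta_pos": [0.0187, 0.037, -0.03], "delta_rot": [0, 0, 0], "claw": 40},
    {"delta_pos": [0.0187, 0.037, -0.055], "delta_rot": [0, 0, 0], "claw": 40},
    {"delta_pos": [0.0187, 0.037, -0.075], "delta_rot": [0, 0, 0], "claw": 40},
    {"delta_pos": [0.0187, 0.037, -0.09], "delta_rot": [0, 0, 0], "claw": 40},
    {"delta_pos": [0.0187, 0.037, -0.1], "delta_rot": [0, 0, 0], "claw": 40},
    {"delta_pos": [0.0187, 0.037, -0.106], "delta_rot": [0, 0, 0], "claw": 40},
    {"delta_pos": [0.0187, 0.037, -0.11], "delta_rot": [0, 0, 0], "claw": 40},
    {"delta_pos": [0.0187, 0.037, -0.112], "delta_rot": [0, 0, 0], "claw": 40},
    {"delta_pos": [0.0187, 0.037, -0.112], "delta_rot": [0, 0, 0], "claw": 40}
  ]
}}

```text
time: 22.95
eef_pos: [0.5978, 0.2035, 0.0265]
tcp_rot: [0.536, 0.462, -0.534, 0.462]
contact_force: [0.3, 1.1, -0.9]
opening: 0.613
```

```bash
python3 st.py
```

```text
t 22.95 pos [0.5978 0.2035 0.0265] jaw deg -8.34 x axis [ 0.0022  0.0026 -1.    ] F [ 0.3  1.1 -0.9] open mm 52.4
```

Emit:
{"fn": "play_rows", "kwargs": {
  "targets": [
    {"delta_pos": [0, 0, -0.002], "delta_rot": [0, 0, 0], "claw": 40},
    {"delta_pos": [0, 0, -0.003], "delta_rot": [0, 0, 0], "claw": 40},
    {"delta_pos": [0, 0, -0.003], "delta_rot": [0, 0, 0], "claw": 55},
    {"delta_pos": [0, 0, -0.003], "delta_rot": [0, 0, 0], "claw": 70},
    {"delta_pos": [0, 0, -0.003], "delta_rot": [0, 0, 0], "claw": 85},
    {"delta_pos": [0, 0, -0.003], "delta_rot": [0, 0, 0], "claw": 85},
    {"delta_pos": [0, 0, -0.003], "delta_rot": [0, 0, 0], "claw": 85},
    {"delta_pos": [0, 0, 0.01], "delta_rot": [0, 0, 0], "claw": 85},
    {"delta_pos": [0, 0, 0.03], "delta_rot": [0, 0, 0], "claw": 85},
    {"delta_pos": [0, 0, 0.06], "delta_rot": [0, 0, 0], "claw": 85},
    {"delta_pos": [0, 0, 0.09], "delta_rot": [0, 0, 0], "claw": 85},
    {"delta_pos": [0, 0, 0.12], "delta_rot": [0, 0, 0], "claw": 85},
    {"delta_pos": [0, 0, 0.14], "delta_rot": [0, 0, 0], "claw": 85},
    {"delta_pos": [0, 0, 0.14], "delta_rot": [0, 0, 0], "claw": 85},
    {"delta_pos": [0, 0, 0.14], "delta_rot": [0, 0, 0], "claw": 85}
  ]
}}

```text
time: 24.2
eef_pos: [0.5989, 0.2037, 0.1692]
tcp_rot: [0.538, 0.462, -0.532, 0.463]
contact_force: [-0.4, 0.0, -1.2]
opening: 0.999
```

```bash
python3 st.py
```

```text
t 24.2 pos [0.5989 0.2037 0.1692] jaw deg -8.34 x axis [ 0.0068  0.0033 -1.    ] F [-0.4  0.  -1.2] open mm 85.3
```

Emit:
{"fn": "play_rows", "kwargs": {
  "targets": [
    {"delta_pos": [-0.03, -0.025, 0.02], "delta_rot": [0.001, 0.002, 0.03], "claw": 85},
    {"delta_pos": [-0.06, -0.05, 0.04], "delta_rot": [0.001, 0.002, 0.06], "claw": 85},
    {"delta_pos": [-0.09, -0.073, 0.05], "delta_rot": [0.001, 0.002, 0.09], "claw": 85},
    {"delta_pos": [-0.12, -0.098, 0.05], "delta_rot": [0.001, 0.002, 0.12], "claw": 85},
    {"delta_pos": [-0.145, -0.118, 0.05], "delta_rot": [0.001, 0.002, 0.15], "claw": 85},
    {"delta_pos": [-0.16, -0.13, 0.05], "delta_rot": [0.001, 0.002, 0.161], "claw": 85},
    {"delta_pos": [-0.16, -0.13, 0.05], "delta_rot": [0.001, 0.002, 0.161], "claw": 85},
    {"delta_pos": [-0.16, -0.13, 0.05], "delta_rot": [0.001, 0.002, 0.161], "claw": 85},
    {"delta_pos": [-0.16, -0.13, 0.05], "delta_rot": [0.001, 0.002, 0.161], "claw": 85}
  ]
}}

```text
time: 24.95
eef_pos: [0.4389, 0.0739, 0.2185]
tcp_rot: [0.404, 0.584, -0.401, 0.579]
contact_force: [0.8, -0.4, 0.0]
opening: 0.995
```

```bash
python3 st.py; python3 - <<'E'
from h import *
c=ctrl.calibration("wrist");im=ctrl.read_camera("wrist");cv2.imwrite("pics/pen_raw.png",im)
a=cv2.resize(im,None,fx=1.5,fy=1.5,interpolation=2)
box(a,c,.4386,.0733,.017,.135,.010,20.6,1.5);box(a,c,.5999,-.0507,.066,.162,.005,4.8,1.5)
t=ctrl.calibration("top");j=ctrl.read_camera("top");b=cv2.resize(j,None,fx=4,fy=4,interpolation=2)
box(b,t,.5974,.2038,.088,.182,.012,-8.5,4)
cv2.imwrite("pics/pen.png",np.vstack([cv2.resize(a[0:400],(600,313)),cv2.resize(b[650:880,520:900],(463,280))[:, :].copy() if 0 else cv2.copyMakeBorder(cv2.resize(b[650:880,520:900],(463,280)),0,0,0,137,0)]))
E
```

```text
t 24.95 pos [0.4389 0.0739 0.2185] jaw deg 20.6 x axis [-0.0036  0.0081 -1.    ] F [ 0.8 -0.4  0. ] open mm 85.0
```

View pics/pen.png

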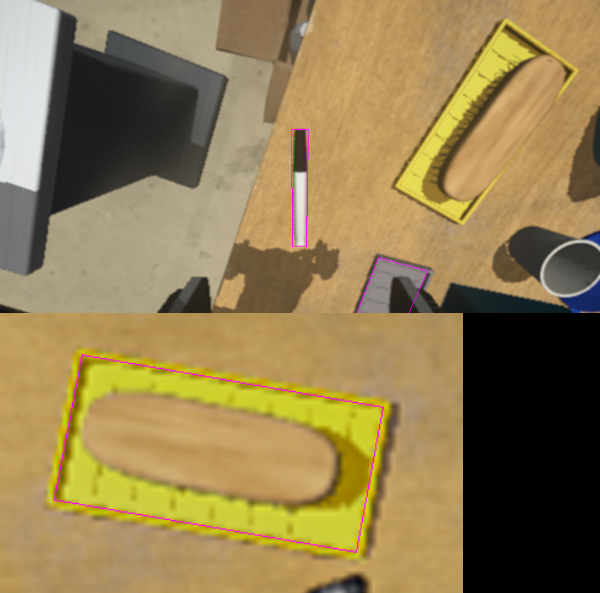

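The pen outline fits at (0.4386, 0.0733), and the brush lies within the yellow tray's walls. I'll go down on the pen in stages.

Emit:
{"fn": "play_rows", "kwargs": {
  "targets": [
    {"delta_pos": [0, 0, -0.035], "delta_rot": [-0.0026, -0.001, 0], "claw": 70},
    {"delta_pos": [0, -0.0005, -0.07], "delta_rot": [-0.0026, -0.001, 0], "claw": 50},
    {"delta_pos": [0, -0.0005, -0.105], "delta_rot": [-0.0026, -0.001, 0], "claw": 40},
    {"delta_pos": [0, -0.0005, -0.135], "delta_rot": [-0.0026, -0.001, 0], "claw": 40},
    {"delta_pos": [0, -0.0005, -0.16], "delta_rot": [-0.0026, -0.001, 0], "claw": 40},
    {"delta_pos": [0, -0.0005, -0.175], "delta_rot": [-0.0026, -0.001, 0], "claw": 40},
    {"delta_pos": [0, -0.0005, -0.187], "delta_rot": [-0.0026, -0.001, 0], "claw": 40},
    {"delta_pos": [0, -0.0005, -0.196], "delta_rot": [-0.0026, -0.001, 0], "claw": 40},
    {"delta_pos": [0, -0.0005, -0.199], "delta_rot": [-0.0026, -0.001, 0], "claw": 40},
    {"delta_pos": [0, -0.0005, -0.199], "delta_rot": [-0.0026, -0.001, 0], "claw": 40}
  ],
  "newtons": 25
}}

```text
time: 25.88
eef_pos: [0.4392, 0.074, 0.019]
tcp_rot: [0.402, 0.582, -0.403, 0.581]
contact_force: [-0.1, 0.4, 1.0]
opening: 0.466
```

```bash
python3 st.py
```

```text
t 25.8833 pos [0.4392 0.074  0.019 ] jaw deg 20.68 x axis [-2.e-03 -1.e-04 -1.e+00] F [-0.1  0.4  1. ] open mm 39.8
```

Free so far. I'll lower 9 mm in small steps.

Emit:
{"fn": "play_rows", "kwargs": {
  "targets": [
    {"delta_pos": [0, 0, -0.003], "delta_rot": [0, 0, 0], "claw": 40},
    {"delta_pos": [0, 0, -0.006], "delta_rot": [0, 0, 0], "claw": 40},
    {"delta_pos": [0, 0, -0.009], "delta_rot": [0, 0, 0], "claw": 40},
    {"delta_pos": [0, 0, -0.009], "delta_rot": [0, 0, 0], "claw": 40},
    {"delta_pos": [0, 0, -0.009], "delta_rot": [0, 0, 0], "claw": 40}
  ]
}}

```text
time: 26.3
eef_pos: [0.4392, 0.074, 0.0102]
tcp_rot: [0.402, 0.582, -0.402, 0.581]
contact_force: [0.5, 0.2, -0.2]
opening: 0.471
```

Emit:
{"fn": "play_rows", "kwargs": {
  "targets": [
    {"delta_pos": [0, 0, -0.002], "delta_rot": [0, 0, 0], "claw": 30},
    {"delta_pos": [0, 0, -0.002], "delta_rot": [0, 0, 0], "claw": 20},
    {"delta_pos": [0, 0, -0.002], "delta_rot": [0, 0, 0], "claw": 8},
    {"delta_pos": [0, 0, -0.002], "delta_rot": [0, 0, 0], "claw": 8},
    {"delta_pos": [0, 0, -0.002], "delta_rot": [0, 0, 0], "claw": 8},
    {"delta_pos": [0, 0, -0.002], "delta_rot": [0, 0, 0], "claw": 8},
    {"delta_pos": [0, 0, -0.002], "delta_rot": [0, 0, 0], "claw": 8},
    {"delta_pos": [0, 0, -0.002], "delta_rot": [0, 0, 0], "claw": 8}
  ],
  "newtons": 25
}}

```text
time: 26.97
eef_pos: [0.4395, 0.074, 0.0084]
tcp_rot: [0.402, 0.582, -0.402, 0.581]
contact_force: [-0.5, 1.1, 3.6]
opening: 0.159
```

```bash
python3 st.py
```

```text
t 26.9667 pos [0.4395 0.074  0.0084] jaw deg 20.68 x axis [-1.4e-03 -1.0e-04 -1.0e+00] F [-0.5  1.1  3.6] open mm 13.5
```

The pen is gripped, stopping at 13.5 mm with the readings running about 3 mm small. Before placing it I'll check the clearance to the teal case behind the grey tray.

```bash
python3 - <<'E'
from h import *
c=ctrl.calibration("top")
im=cv2.imread("pics/top0.png");h=cv2.cvtColor(im,cv2.COLOR_BGR2HSV)
for u in(240,263,285):
    r=[v for v in range(140,180) if 75<h[v,u,0]<110 and h[v,u,1]>90]
    print(u,max(r),[back(c,(u,max(r)+.5),z)[0].round(3).tolist() for z in(0,.06,.1)])
E
```

```text
240 169 [[0.666, 0.016, 0.0], [0.656, 0.014, 0.06], [0.649, 0.014, 0.1]]
263 166 [[0.677, -0.052, 0.0], [0.666, -0.05, 0.06], [0.659, -0.048, 0.1]]
285 164 [[0.684, -0.117, 0.0], [0.673, -0.111, 0.06], [0.666, -0.108, 0.1]]
```

Emit:
{"fn": "play_rows", "kwargs": {
  "targets": [
    {"delta_pos": [0, 0, 0.01], "delta_rot": [0, 0, 0], "claw": 8},
    {"delta_pos": [0, 0, 0.03], "delta_rot": [0, 0, 0], "claw": 8},
    {"delta_pos": [0, 0, 0.05], "delta_rot": [0, 0, 0], "claw": 8},
    {"delta_pos": [0, 0, 0.06], "delta_rot": [0, 0, 0], "claw": 8},
    {"delta_pos": [0, 0, 0.06], "delta_rot": [0, 0, 0], "claw": 8}
  ]
}}

```text
time: 27.38
eef_pos: [0.4415, 0.0739, 0.0712]
tcp_rot: [0.403, 0.58, -0.401, 0.583]
contact_force: [0.4, -1.0, -0.5]
opening: 0.154
```

Emit:
{"fn": "play_rows", "kwargs": {
  "targets": [
    {"delta_pos": [0.015, -0.012, 0], "delta_rot": [0, 0, -0.01], "claw": 8},
    {"delta_pos": [0.038, -0.032, 0], "delta_rot": [0, 0, -0.025], "claw": 8},
    {"delta_pos": [0.064, -0.054, 0], "delta_rot": [0, 0, -0.04], "claw": 8},
    {"delta_pos": [0.09, -0.075, 0], "delta_rot": [0, 0, -0.055], "claw": 8},
    {"delta_pos": [0.115, -0.096, 0], "delta_rot": [0, 0, -0.07], "claw": 8},
    {"delta_pos": [0.135, -0.113, 0], "delta_rot": [0, 0, -0.08], "claw": 8},
    {"delta_pos": [0.1485, -0.1246, 0], "delta_rot": [0, 0, -0.088], "claw": 8},
    {"delta_pos": [0.1485, -0.1246, 0], "delta_rot": [0, 0, -0.088], "claw": 8},
    {"delta_pos": [0.1485, -0.1246, 0], "delta_rot": [0, 0, -0.088], "claw": 8},
    {"delta_pos": [0.1485, -0.1246, -0.02], "delta_rot": [0, 0, -0.088], "claw": 8},
    {"delta_pos": [0.1485, -0.1246, -0.035], "delta_rot": [0, 0, -0.088], "claw": 8},
    {"delta_pos": [0.1485, -0.1246, -0.045], "delta_rot": [0, 0, -0.088], "claw": 8},
    {"delta_pos": [0.1485, -0.1246, -0.052], "delta_rot": [0, 0, -0.088], "claw": 8},
    {"delta_pos": [0.1485, -0.1246, -0.052], "delta_rot": [0, 0, -0.088], "claw": 8}
  ]
}}

```text
time: 28.55
eef_pos: [0.5879, -0.0496, 0.017]
tcp_rot: [0.478, 0.521, -0.478, 0.521]
contact_force: [0.1, -0.2, -0.1]
opening: 0.153
```

```bash
python3 st.py
```

```text
t 28.55 pos [ 0.5879 -0.0496  0.017 ] jaw deg 4.9 x axis [-0.e+00 -6.e-04 -1.e+00] F [ 0.1 -0.2 -0.1] open mm 13.1
```

Emit:
{"fn": "play_rows", "kwargs": {
  "targets": [
    {"delta_pos": [0, 0, -0.0015], "delta_rot": [0, 0, 0], "claw": 8},
    {"delta_pos": [0, 0, -0.003], "delta_rot": [0, 0, 0], "claw": 8},
    {"delta_pos": [0, 0, -0.0035], "delta_rot": [0, 0, 0], "claw": 8},
    {"delta_pos": [0, 0, -0.0035], "delta_rot": [0, 0, 0], "claw": 15},
    {"delta_pos": [0, 0, -0.0035], "delta_rot": [0, 0, 0], "claw": 20},
    {"delta_pos": [0, 0, -0.0035], "delta_rot": [0, 0, 0], "claw": 30},
    {"delta_pos": [0, 0, -0.0035], "delta_rot": [0, 0, 0], "claw": 34},
    {"delta_pos": [0, 0, -0.0035], "delta_rot": [0, 0, 0], "claw": 34},
    {"delta_pos": [0, 0, 0.01], "delta_rot": [0, 0, 0], "claw": 34},
    {"delta_pos": [0, 0, 0.03], "delta_rot": [0, 0, 0], "claw": 34},
    {"delta_pos": [0, 0, 0.06], "delta_rot": [0, 0, 0], "claw": 34},
    {"delta_pos": [0, 0, 0.1], "delta_rot": [0, 0, 0], "claw": 34},
    {"delta_pos": [-0.03, 0, 0.14], "delta_rot": [0, 0, 0], "claw": 34},
    {"delta_pos": [-0.06, 0, 0.18], "delta_rot": [0, 0, 0], "claw": 34},
    {"delta_pos": [-0.09, 0.02, 0.22], "delta_rot": [0, 0, 0], "claw": 34},
    {"delta_pos": [-0.1, 0.05, 0.24], "delta_rot": [0, 0, 0], "claw": 34},
    {"delta_pos": [-0.1, 0.08, 0.24], "delta_rot": [0, 0, 0], "claw": 34},
    {"delta_pos": [-0.1, 0.08, 0.24], "delta_rot": [0, 0, 0], "claw": 34}
  ]
}}

```text
time: 30.05
eef_pos: [0.488, 0.034, 0.2629]
tcp_rot: [0.48, 0.519, -0.475, 0.524]
contact_force: [-0.1, -0.9, 0.2]
opening: 0.398
```

```bash
python3 st.py; python3 - <<'E'
from h import *
w=ctrl.calibration("wrist");i=ctrl.read_camera("wrist");s=ctrl.calibration("scene");j=ctrl.read_camera("scene");t=ctrl.calibration("top");k=ctrl.read_camera("top")
cv2.imwrite("pics/top2.png",k);cv2.imwrite("pics/scene2.png",j)
box(i,w,.5999,-.0507,.066,.162,.012,4.8,1)
a=cv2.resize(i,(400,300),interpolation=2);b=cv2.resize(j[60:360,90:490],(400,300),interpolation=2)
c=cv2.resize(k[90:270,120:400],(467,300),interpolation=2)
o=np.zeros((600,800,3),np.uint8);o[:300,:400]=a;o[:300,400:]=b;o[300:,:467]=c
q=(proj(w,[[.594,-.05,.01]])[0]).astype(int);print(q)
y0=max(0,q[1]-75);x0=max(0,q[0]-80);d=i[y0:y0+150,x0:x0+160];o[300:,480:800]=cv2.resize(d,(320,300),interpolation=2)
cv2.imwrite("pics/fin.png",o)
A=cv2.imread("pics/top0.png")
for n,(x0,x1,y0,y1) in dict(cup=(190,225,130,162),tape=(338,380,132,172),soap=(130,178,112,158)).items():
    print(n,cv2.absdiff(A[y0:y1,x0:x1],k[y0:y1,x0:x1]).max(2).mean().round(2),(cv2.absdiff(A[y0:y1,x0:x1],k[y0:y1,x0:x1]).max(2)>40).sum())
E
```

```text
t 30.05 pos [0.488  0.034  0.2629] jaw deg 5.09 x axis [ 9.2e-03  6.0e-04 -1.0e+00] F [-0.1 -0.9  0.2] open mm 34.0
[315 210]
cup 8.71 0
tape 9.24 0
soap 8.05 0
```

View pics/fin.png

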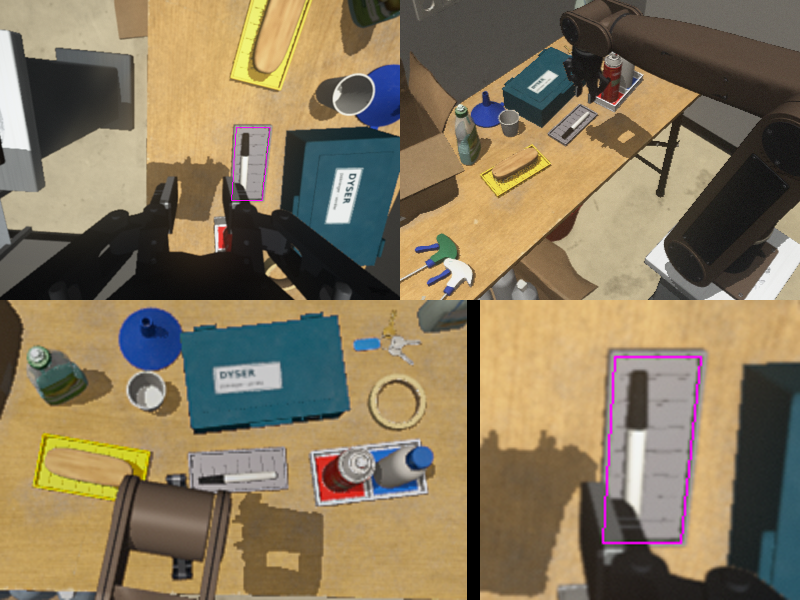

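All four things lie in their trays, and the cup, tape and soap areas are unchanged. The arm is clear, so I'm handing in.

```bash
python3 -c "
from plant import ctrl
print(ctrl.get_state()['dq'].round(3));print(ctrl.sign_off())"
```

```text
[-0.028  0.035  0.014 -0.004 -0.002 -0.001]
the job is handed in; nothing more can be done
None
```

The job is done and handed in at about 30 s. In order: the can is on the red bay, the bottle on the blue bay, the brush bristles down in the yellow tray, and the pen flat in the grey tray.

- **Final pictures:** all four are inside their tray walls. The can and bottle were seen upright in their bays after release. The top-view areas of the cup, tape and soap match the start, and the arm was clear of everything.
- **What disagreed:** the fingertips were about 20 mm or more further back than the text says. My first grasp of the can closed on its rounded top, so I reopened and regripped lower. Opening readings also ran 2–5 mm smaller than the given widths.
- **Less certain:** that each piece rests on its tray floor comes from the heights and the pictures. Only the bottle also showed it in the force. I judged the brush's fit by eye from the top view, and the arm was still drifting very slightly (under 0.04 rad/s) when I handed in.

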